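# Fish the collar out of the rinse cylinder and put it on the drying post

## Robot

A 6-joint arm with a two-finger parallel gripper is mounted at the origin on a cart in front of the work surface, level with it; the furniture and walls round the work are solid. World frame = base frame: x ahead of the robot, y to its left, z up, the work surface at z = 0. Lengths are in m, angles in rad, forces in N, time in s.
With the tool pointing down it reaches from about 0.325 to 0.9 m from the base axis. Payload 3.5 kg.
Tool frame: the origin (TCP) lies on the centre line of the jaws, within the pads' length; the fingertips stand 25 mm ahead of it and the grasp point (between the pads) lies 6 mm ahead of it; z points along the fingers, y is the direction in which the jaws open and shut (so a half turn about z gives the same grasp; the last joint's range is limited). The gripper opens to 85 mm and grips with 20 to 120 N. Pads are 22 mm wide; open, the fingers measure 114 mm over their backs; the gripper's body (76 mm by 85 mm) begins 54 mm behind the grasp point. The pads swing forward as they close: fully open they stand 13 mm farther back than shut.
Start: joints at [-1.343, 0.276, -0.026, 1.268, 0, 1.467], TCP at [0.203, -0.591, 0.256] pointing down, gripper open.
Joint ranges: [-3.12, 3.12], [-0.85, 1.88], [-1.08, 1.24], [-1.95, 2.15], [-1.57, 1.53], [-3.14, 3.14]. Speed limits (rad/s): [2.57, 2.57, 3.14, 3.14, 3.14, 3.14].

## Interface

Orientations are given as [roll, pitch, yaw] about the fixed x, y, z axes, in that order (R = Rz(yaw) Ry(pitch) Rx(roll)).
In Python, from workcell import state, capture, close_job, outline_of, mark_of gives the robot as it stands.
- The arm moves only by the shell command python3 -m jog 'ROWS' [FORCE]. ROWS is JSON, a list of rows, each a list of 7 numbers: the shift along the tool's x, y, z in m, then the turn, a rotation vector about the tool's x, y, z in rad, then the finger opening in m, from 0 to 0.0854. In form: [[dx, dy, dz, wx, wy, wz, claw], ...]. A call has 1 to 12 rows; each row shifts and turns the commanded pose from where the row before left it, along the tool's axes as they then stand; what a row does not reach is not made up. A row lasts 1/10 s, in which the tool goes at most 50 mm and 8.59 degrees, less where a joint would pass 70% of its speed; a pose out of reach is approached as far as the arm can. A call with a gripper value outside its range is refused whole. The fingers move at their own pace and stop on an object; FORCE is the grip in N (left out, the last holds). Time passes only in rows, so rows that do not move let the fingers close. It gives the time, the measured TCP pose, the force and the opening at its end, in the units of the state.
- state(): the state, without advancing time (a new reading comes with each control period).
- capture(name): name is "scene" or "top" or "wrist"; returns a dict with "image" (384x512x3 uint8, blue, green, red), "camera_matrix" (3x3 intrinsics, pixels), "eye" and "attitude" of the camera in the world. Camera axes: x right, y down, z forward; pixel columns grow to the right and rows downward; lengths in m; the calibration is good to about 2 mm. A picture is of the moment at which its call begins. There is no depth.
- close_job(): hands the job in, once; it reports no verdict.
Trained networks look in a picture, given as the dict that the camera call returned (one of the last four; its "shot" number tells which), for a name from the list of things; names that differ only in an ending like _2 or _b are one class to them, and where a whole thing is asked for, a point or a joint stands for the part that bears it (a point fixed in the world has none). Each returns a list of dicts, best first, with "score" (0 to 1); they miss things now and then, are a little off and sometimes report something else, mostly with a low value. They report only what shows in the picture. A call takes as long as a camera call.
- outline_of(picture, label): "mask" (384x512 bool, what is visible of it) and "bbox" ([centre column, centre row, width, height] in pixels, round what is visible of it).
- mark_of(picture, label): "uv" ([column, row] in pixels: a listed point, or the origin of a listed thing).
The state is a dict: "clock": time; "qpos": joint angles; "joint_vel": joint speeds; "joint_efforts": joint torques, N m; "eef_pos": TCP position; "eef_rot": TCP orientation; "contact_force": force on the tool from outside, world axes, zero at the start; "wrist_torque": the same for the moment, N m; "finger_gap": opening from 0.0 (shut) to 1.0 (fully open).
Only numpy, scipy, OpenCV 4.12 (cv2) and the standard library are available. Lean on these libraries where they do the work, as an engineer would, in place of code of your own. Each camera call takes 0.05 s, during which the arm holds its last target.

## Task

Using the long hook from the fork stand, lift the orange collar by its wire bail out of the deep clear cylinder (fingers must not touch it while it is in there) and set it down upright on the green pad, without dropping it. Hang the hook back in its fork, then take the collar by its ring with the fingers and slide it over the spindle of the drying post until it sits fully down on the shoulder, and let go. Leave the vial, the bottle and the beaker standing where they are.

Things in the scene. Friction and masses are not known exactly. Their poses are not given: they have to be found in the camera images.
- cylinder_well: Clear upright plastic cylinder on a grey foot (94 mm across), fixed to the worktop, open at the top: outer diameter 76, inner diameter 70, mouth 140 mm above the worktop, inner floor 6 mm above it. Origin: centre of its underside; z up.
- collar_ring (a point): Centre of the ring of a loose orange collar, 60 g, standing upright on the cylinder's floor, up to 6 mm off its axis, turned any way. Ring: outer dia 46, bore 24, height 22 mm, z up along the bore; this point is 11 mm above its bottom. A 4 mm steel wire bail arches over the bore in the collar's own x-z plane: feet at x = +-17.5 mm, highest at x = 0.
- collar_foot (a point): Centre of the underside of the collar's ring (same axes as collar_ring). Above it, at the bail's highest place, the underside of the wire is 50 and its top 54 mm up.
- picker_grip (a point): Middle of the blue handle of the long hook (loose, 90 g, hanging upright in the fork stand): a block 26 (own x) by 16 (own y) by 50 mm (own z, up), to be taken from above across the 16 mm. 25 mm below this point is the top, 30 mm below it the underside, of a black flange 30 mm across; below that runs the hook's steel rod.
- picker: The same hook, same axes; origin at the centre of the flange's underside, 30 mm below the middle of the handle. A 5 mm rod runs from it straight down on the handle's axis; 115 mm below the origin (wire centre) it bends to own -x, runs 16 mm level, then its tip turns up, ending 9.5 mm above the centre line of the level part.
- fork_stand: Grey stand fixed to the worktop, base 100 x 80 mm. Two level prongs, 14 mm slot between, open to own -x and passable from above for the rod and hook; prongs reach 27 mm to -x (last 6 mm with lips 5 mm high) and 25 mm to +x, where the slot is closed. The hook's flange rests on them, its axes parallel to the stand's, its tip towards the open end. Origin: at worktop height below the rod.
- fork_seat (a point): Where the centre of the flange's underside rests: on top of the prongs, 140 mm above the worktop; axes as the stand.
- drying_post: Aluminium and steel post fixed to the worktop: foot 72 mm across, 12 mm high; shoulder 36 mm across, its top 35 mm above the worktop; spindle 21 mm across with tapered top, ending 66 mm above the worktop. Origin: centre of the underside; z up. The bottle stands near it on its own +x side.
- post_seat (a point): Centre of the top of the shoulder, 35 mm above the worktop, on the spindle's axis: where the underside of the collar's ring must come to rest.
- pad: Green square bench pad with a black rim, 100 x 100 x 4 mm, fixed to the worktop. Origin: centre of its underside; z up; the vial stands beside it on its own +x side. Behind it stands a fixed tan instrument, 285 mm tall, its front 530 mm ahead of the robot; to the right a fixed rack shelf hangs 600 mm above the worktop, from 570 mm ahead of the robot.
- pad_top (a point): Centre of the pad's upper face, 4 mm above the worktop.
- vial_mid (a point): Bystander: brown glass vial with black cap, 24 mm across, 72 mm tall; this point is its centre, half-way up.
- media_mid (a point): Bystander: clear bottle with blue cap, 56 mm across, 104 mm tall; this point is its centre, half-way up.
- beaker_mid (a point): Bystander: clear beaker, 64 mm across, 82 mm tall; this point is its centre, half-way up.

How it is judged:
On the way, in this order (a step that is already met when the one before it is completed fails the run):
1. the collar is lifted clear of the cylinder's mouth, hanging on the hook (z of collar_foot in the frame of cylinder_well above 0.14 m and contact force between picker and collar above 0.1 N and contact force between the fingers and collar below 0.05 N), for 0.1 s.
2. the collar stands upright and at rest on the pad (its centre within 40 mm of the pad's), touched by neither hook nor fingers (horizontal distance between collar_foot and pad_top below 0.04 m and z of collar_foot in the frame of pad_top below 0.004 m and angle between collar_foot's own z axis and vertical below 0.1 rad and contact force between each of picker, the fingers and collar below 0.02 N and linear speed of collar below 0.03 m/s), for 0.2 s.
3. the hook hangs upright in its fork again, let go (horizontal distance between picker and fork_seat below 0.025 m and z of picker in the frame of fork_seat between -0.004 and 0.004 m and angle between picker's own z axis and vertical below 0.1 rad and contact force between the fingers and picker below 0.02 N), for 0.2 s.
At the end, for the whole second after the job is handed in: Collar down over the spindle on the shoulder (centred within 4 mm, height within 3 mm, tilt under 0.06 rad), at rest; hook hanging upright in its fork (within 25 mm sideways, 4 mm in height, 0.1 rad); vial, bottle and beaker within 25 mm of where they stood (horizontal distance between collar_foot and post_seat below 0.004 m and z of collar_foot in the frame of post_seat below 0.003 m and angle between collar_foot's own z axis and vertical below 0.06 rad and linear speed of collar below 0.02 m/s and horizontal distance between picker and fork_seat below 0.025 m and z of picker in the frame of fork_seat between -0.004 and 0.004 m and angle between picker's own z axis and vertical below 0.1 rad and distance of each of vial_mid, media_mid, beaker_mid from where it was at the start of the episode below 0.025 m); the robot touches nothing.
It fails at once if the fingers touch the collar while it is in the cylinder (contact force between the fingers and collar above 0.3 N and horizontal distance between collar_foot and cylinder_well below 0.035 m and z of collar_foot in the frame of cylinder_well below 0.135 m).
It fails at once if the collar is dropped (faster than 1.2 m/s) (linear speed of collar above 1.2 m/s).
It fails at once if the vial, the bottle or the beaker is knocked over (angle between any of vial_mid, media_mid, beaker_mid's own z axis and vertical above 0.5 rad).
It also fails if it takes over 72 s, if anything falls off the work surface, if the arm or the gripper's body presses on something with over 40 N, if the wrist force passes 120 N, or if a joint passes its speed limit or range.

## Working session

There is one attempt and no reset: what is moved stays moved. The work goes in short steps, Python scripts to look and compute and a shell command to move; the robot and the scene stay as the last step left them, time stands still between calls to the robot, and variables do not carry over. Pictures are saved under pics/ and viewed, and the job is handed in when it is done.

```bash
ls; mkdir -p pics; cat > h.py <<'E'
import numpy as np, cv2
from workcell import state, capture, close_job, outline_of, mark_of
from scipy.spatial.transform import Rotation as R
def att(p):
    a=np.array(p["attitude"],float)
    if a.shape==(3,3): return a
    return R.from_euler('xyz',a).as_matrix() if a.size==3 else R.from_quat(a).as_matrix()
def ray(p,uv):
    K=np.array(p["camera_matrix"]); d=att(p)@np.linalg.inv(K)@np.array([uv[0],uv[1],1.])
    return np.array(p["eye"],float),d
def onz(p,uv,z):
    e,d=ray(p,uv); return e+d*(z-e[2])/d[2]
def proj(p,X):
    K=np.array(p["camera_matrix"]); c=K@(att(p).T@(np.array(X,float)-np.array(p["eye"])))
    return c[:2]/c[2]
def tri(obs):
    A=np.zeros((3,3));b=np.zeros(3)
    for p,uv in obs:
        e,d=ray(p,uv); d=d/np.linalg.norm(d); M=np.eye(3)-np.outer(d,d); A+=M;b+=M@e
    X=np.linalg.solve(A,b); return X,[np.round(proj(p,X)-uv,1) for p,uv in obs]
E
python3 - <<'E'
from h import *
s=state()
print(s)
ps={}
for n in("scene","top","wrist"):
    p=capture(n); ps[n]=p; cv2.imwrite(f"pics/{n}0.png",p["image"]); print(n,p["eye"],p["attitude"],p["camera_matrix"])
Z=dict(cylinder_well=0,collar_ring=.017,picker_grip=.17,picker=.14,fork_stand=0,fork_seat=.14,drying_post=0,post_seat=.035,pad=0,pad_top=.004,vial_mid=.036,media_mid=.052,beaker_mid=.041,collar_foot=.006)
for l,z in Z.items():
    obs=[]
    for n in ps:
        m=mark_of(ps[n],l)
        if m:
            print(l,n,[(round(q["score"],2),np.round(q["uv"],1).tolist()) for q in m[:2]],np.round(onz(ps[n],m[0]["uv"],z),4))
            if m[0]["score"]>.4: obs.append((ps[n],np.array(m[0]["uv"])))
    if len(obs)>1: print("   TRI",tri(obs))
E
```

```text
pics
{'clock': 0.0, 'qpos': array([-1.34341209e+00,  2.77148341e-01, -2.78959311e-02,  1.26796337e+00,
        2.31338912e-05,  1.46742912e+00]), 'joint_vel': array([-0.00072814,  0.00080918,  0.00141571,  0.0002208 ,  0.00047623,
        0.00078176]), 'joint_efforts': array([ 5.36074713e-04, -4.45509911e+01,  2.95202172e+01,  1.65457232e-02,
       -2.22535215e-05,  1.23866732e-05]), 'eef_pos': array([ 0.20282503, -0.59041881,  0.25514299]), 'eef_rot': array([-3.13939553e+00, -2.51180530e-04,  3.30751136e-01]), 'contact_force': array([-0.02397692,  0.36305351, -0.1033825 ]), 'wrist_torque': array([-0.00236539, -0.00669537,  0.10749605]), 'finger_gap': 1.0004546601915707}
scene [-0.06438605  0.76635586  0.77548224] [-2.15694817  0.02472644 -2.52900972] [[367.50777244   0.         257.6141689 ]
 [  0.         367.50777244 190.77857143]
 [  0.           0.           1.        ]]
top [ 0.44580866 -0.0111592   1.11084466] [-3.06430817  0.01124363 -1.56986565] [[377.64060015   0.         250.57509006]
 [  0.         377.64060015 191.25145899]
 [  0.           0.           1.        ]]
wri
[... 2648 characters left out ...]
 265.8])] [0.5418 0.3052 0.052 ]
media_mid top [(0.7, [142.0, 182.3]), (0.49, [361.4, 235.9])] [0.5532 0.3078 0.052 ]
   TRI (array([0.54949262, 0.30533101, 0.04877606]), [array([-1.9, -0.2]), array([1.2, 1.4])])
beaker_mid scene [(0.62, [241.9, 211.2])] [0.5599 0.001  0.041 ]
beaker_mid top [(0.76, [253.9, 177.7]), (0.46, [140.1, 218.0])] [ 0.5674 -0.0085  0.041 ]
   TRI (array([ 0.5681761 , -0.00865775,  0.03156754]), [array([-0.1, -0. ]), array([0.1, 0.1])])
collar_foot scene [(0.61, [204.3, 291.4])] [0.4566 0.3079 0.006 ]
collar_foot top [(0.45, [265.3, 207.4])] [ 0.484  -0.0418  0.006 ]
   TRI (array([ 0.5749383 ,  0.0414103 , -0.28827195]), [array([32.2, -6.3]), array([-24.6, -21.7])])
```

```bash
python3 - <<'E'
import cv2
a=cv2.imread("pics/scene0.png");b=cv2.imread("pics/top0.png")
cv2.imwrite("pics/s1.png",cv2.resize(a[120:330,130:400],None,fx=2.9,fy=2.8,interpolation=cv2.INTER_CUBIC))
cv2.imwrite("pics/t1.png",cv2.resize(b[140:290,110:410],None,fx=2.66,fy=2.66,interpolation=cv2.INTER_CUBIC))
E
```

```text
(no output)
```

View pics/s1.png

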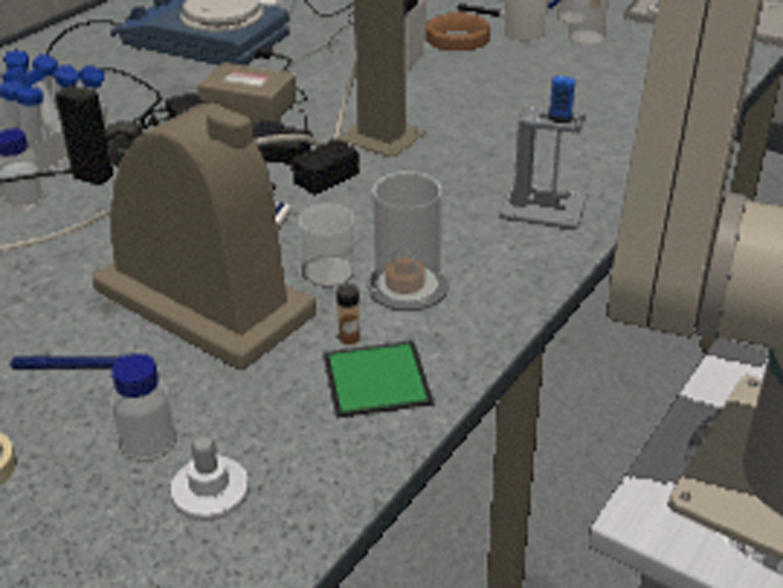

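View pics/t1.png

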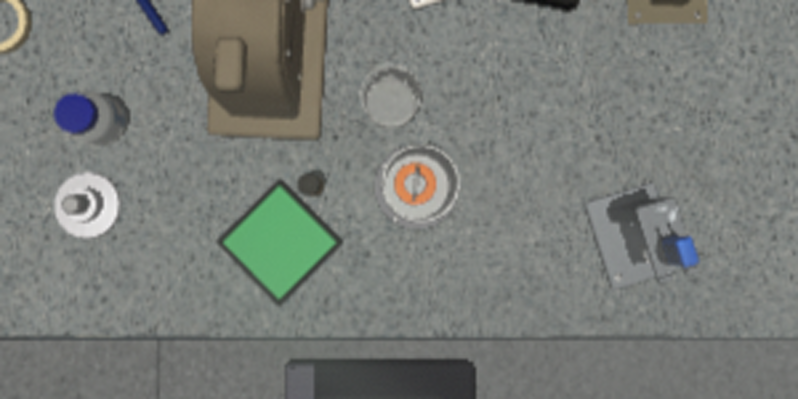

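View pics/wrist0.png

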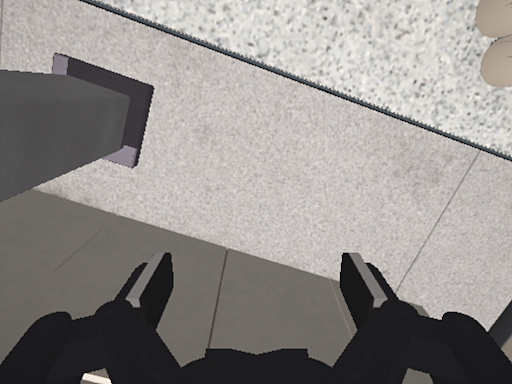

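The scene view shows the cylinder with the collar at about (405,275), the vial at (348,315), the pad at (378,378), the post at (207,475) and the fork with its blue hook at (560,100), all in crop pixels. The wrist camera only sees floor here, so I'll move it over the fork.

```bash
python3 -m jog '[[0,0,-0.035,0,0,0,0.085],[0,0,-0.035,0,0,0,0.085],[0,0,-0.035,0,0,0,0.085],[0.033,-0.024,0,0,0,0,0.085],[0.033,-0.024,0,0,0,0,0.085],[0.033,-0.024,0,0,0,0,0.085],[0.033,-0.024,0,0,0,0,0.085],[0.033,-0.024,0,0,0,0,0.085],[0.033,-0.024,0,0,0,0,0.085],[0.033,-0.024,0,0,0,0,0.085],[0.033,-0.024,0,0,0,0,0.085],[0.033,-0.024,0,0,0,0,0.085]]'
python3 - <<'E'
from h import *
p=capture("wrist"); cv2.imwrite("pics/w1.png",p["image"]); print(p["eye"],p["attitude"]); np.save("/tmp/w1.npy",p,allow_pickle=True)
for l,z in dict(picker_grip=.17,picker=.14,fork_stand=0,fork_seat=.14).items():
    for q in mark_of(p,l)[:2]: print(l,q["score"],q["uv"],onz(p,q["uv"],z))
print(state()["eef_pos"],state()["eef_rot"])
E
```

```text
clock: 3.45
eef_pos: [0.4144, -0.2889, 0.3615]
eef_rot: [3.141, -0.0, 0.331]
contact_force: [1.3, 0.1, 0.0]
finger_gap: 0.995
[ 0.49436178 -0.26070706  0.47894051] [ 2.80741770e+00 -1.61249260e-03 -1.23933489e+00]
picker_grip 0.87 [254.5, 174.6] [ 0.41249522 -0.28752432  0.17      ]
picker 0.83 [255.2, 165.9] [ 0.41485925 -0.28747131  0.14      ]
fork_stand 0.98 [249.4, 146.4] [ 0.40975848 -0.27902961  0.        ]
fork_seat 0.71 [251.3, 167.6] [ 0.41141654 -0.28378655  0.14      ]
[ 0.41367368 -0.29052571  0.36138513] [3.14105514e+00 3.54291788e-04 3.31317657e-01]
```

View pics/w1.png

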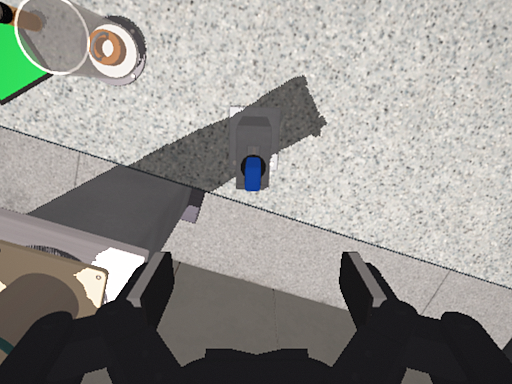

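```bash
python3 - <<'E'
import cv2
a=cv2.imread("pics/w1.png")
cv2.imwrite("pics/w1z.png",cv2.resize(a[95:205,205:305],None,fx=5.4,fy=5.4,interpolation=cv2.INTER_CUBIC))
E
```

```text
(no output)
```

View pics/w1z.png

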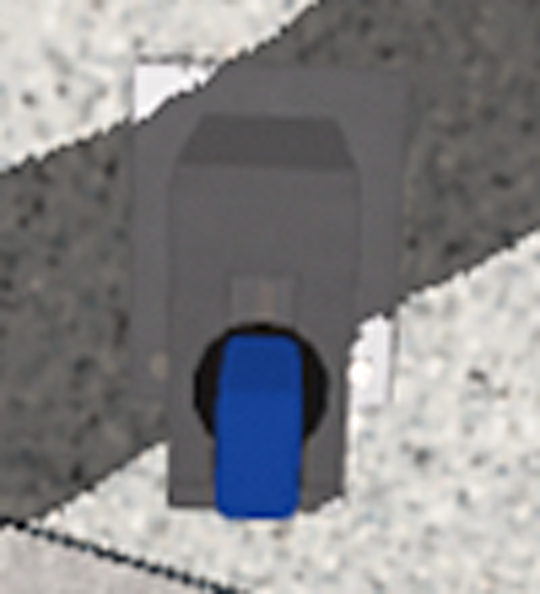

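```bash
python3 - <<'E'
from h import *
p=np.load("/tmp/w1.npy",allow_pickle=True).item()
f=lambda x,y,z:onz(p,(205+x/5.4-.5+.09,95+y/5.4-.5+.09),z)
def ang(a,b): d=a-b; return np.arctan2(d[1],d[0])
for n,(a,b,z) in dict(Lprong=((170,185),(168,500),.14),Rprong=((358,180),(346,490),.14),Lh=((222,340),(216,515),.195),Rh=((297,340),(298,512),.195),Lbase=((135,62),(133,400),0.01),front=((168,506),(345,494),.14),basefar=((135,62),(408,68),.01)).items():
    A,B=f(*a,z),f(*b,z); print(n,A[:2].round(4),B[:2].round(4),ang(A,B).round(3),np.linalg.norm(A-B).round(4))
# handle top edges: z=.195, corners
E
```

```text
Lprong [ 0.4485 -0.2531] [ 0.3823 -0.2738] 0.303 0.0693
Rprong [ 0.4622 -0.2899] [ 0.3974 -0.3106] 0.308 0.068
Lh [ 0.4327 -0.2716] [ 0.4006 -0.2811] 0.286 0.0334
Rh [ 0.4371 -0.2845] [ 0.4061 -0.2954] 0.341 0.0328
Lbase [ 0.4602 -0.2304] [ 0.3662 -0.2591] 0.296 0.0983
front [ 0.3809 -0.2742] [ 0.3965 -0.3107] 1.973 0.0397
basefar [ 0.4602 -0.2304] [ 0.4838 -0.3039] 1.881 0.0772
```

```bash
python3 - <<'E'
from h import *
p=np.load("/tmp/w1.npy",allow_pickle=True).item()
f=lambda x,y,z:onz(p,(205+x/5.4-.4,95+y/5.4-.4),z)
print(f(257,450,.195),f(216,515,.195),f(298,515,.195),f(219,385,.195),f(300,385,.195))
print("flange",f(193,390,.145),f(329,390,.145),f(261,323,.145))
c=R.from_euler('z',.305).as_matrix()
for P in [(.4125,-.2875)]:
    for l in [(13,8),(13,-8),(-13,8),(-13,-8)]:
        X=np.array([*P,.195])+c@np.array([*l,0])/1e3; print((proj(p,X)-[204.6,94.6])*5.4)
    print((proj(p,np.array([*P,.145])+c@[.015,0,0])-[204.6,94.6])*5.4,(proj(p,np.array([*P,.145])+c@[0,.015,0])-[204.6,94.6])*5.4,(proj(p,np.array([*P,.145])-c@[0,.015,0])-[204.6,94.6])*5.4)
E
```

```text
[ 0.41510061 -0.28428962  0.195     ] [ 0.4005694  -0.28108591  0.195     ] [ 0.40557484 -0.29565554  0.195     ] [ 0.42454237 -0.27375487  0.195     ] [ 0.42935312 -0.28775132  0.195     ]
flange [ 0.40938214 -0.27111001  0.145     ] [ 0.41889173 -0.29877778  0.145     ] [ 0.42795403 -0.28024258  0.145     ]
[226.95196644 399.1076128 ]
[314.20868398 401.3163439 ]
[224.76132745 533.04054253]
[309.54684408 535.11402378]
[271.52655885 332.19611771] [200.20473675 398.98265116] [339.29995329 402.50307991]
```

```bash
python3 -m jog '[[0,0,0,0,0,0.026,0.06],[0,0,0,0,0,0,0.06]]'
python3 - <<'E'
from h import *
for i in range(3):
    s=state(); print(s["eef_pos"].round(4),s["eef_rot"].round(4))
P=np.array([.4145,-.2845]); d=R.from_euler('xyz',s["eef_rot"]).as_matrix().T@np.array([*(P-s["eef_pos"][:2]),.176-s["eef_pos"][2]]); print(d)
E
```

```text
clock: 3.9
eef_pos: [0.4131, -0.2914, 0.3612]
eef_rot: [-3.142, 0.0, 0.302]
contact_force: [0.2, 0.4, -1.3]
finger_gap: 0.707
[ 0.4131 -0.2914  0.3612] [-3.1416e+00  2.0000e-04  3.0200e-01]
[ 0.4131 -0.2914  0.3612] [-3.1416e+00  2.0000e-04  3.0200e-01]
[ 0.4131 -0.2914  0.3612] [-3.1416e+00  2.0000e-04  3.0200e-01]
[ 0.00337241 -0.0061624   0.18524128]
```

```bash
python3 -m jog '[[0.0017,-0.003,0.03,0,0,0,0.06],[0.0017,-0.003,0.03,0,0,0,0.06],[0,0,0.03,0,0,0,0.06],[0,0,0.03,0,0,0,0.06],[0,0,0.01,0,0,0,0.06],[0,0,0,0,0,0,0.06]]'
python3 - <<'E'
from h import *
s=state(); print(s["eef_pos"].round(4),s["eef_rot"].round(4))
p=capture("wrist"); cv2.imwrite("pics/w2.png",p["image"])
s=state(); print(s["eef_pos"].round(4),s["eef_rot"].round(4))
for l,z in dict(picker_grip=.17,picker=.14).items():
    for q in mark_of(p,l)[:1]: print(l,q["score"],q["uv"],onz(p,q["uv"],z))
E
```

```text
clock: 4.5
eef_pos: [0.4139, -0.2834, 0.2297]
eef_rot: [-3.138, 0.002, 0.303]
contact_force: [1.0, -1.0, 0.9]
finger_gap: 0.699
[ 0.4139 -0.2834  0.2297] [-3.1383e+00  2.0000e-03  3.0350e-01]
[ 0.4149 -0.2841  0.2314] [-3.141e+00  4.000e-04  3.037e-01]
picker_grip 0.58 [257.7, 227.3] [ 0.41310176 -0.28408009  0.17      ]
picker 0.69 [260.8, 207.9] [ 0.41537954 -0.28590339  0.14      ]
```

View pics/w2.png

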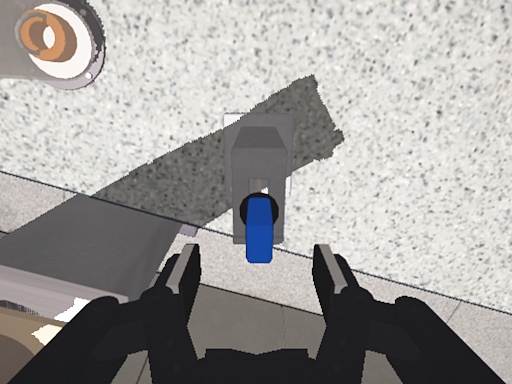

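The handle at (259,230) lies midway between the fingertips (190 and 322). Descending and gripping.

```bash
python3 -m jog '[[0,0,0.02,0,0,0,0.06],[0,0,0.02,0,0,0,0.06],[0,0,0.014,0,0,0,0.06],[0,0,0,0,0,0,0.06],[0,0,0,0,0,0,0.0],[0,0,0,0,0,0,0.0],[0,0,0,0,0,0,0.0],[0,0,0,0,0,0,0.0],[0,0,0,0,0,0,0.0],[0,0,0,0,0,0,0.0]]' 60
python3 - <<'E'
from h import *
p=capture("wrist"); cv2.imwrite("pics/w3.png",p["image"])
s=state(); print(s["eef_pos"].round(4),s["eef_rot"].round(4),s["finger_gap"],s["contact_force"])
E
```

```text
clock: 5.65
eef_pos: [0.4161, -0.2844, 0.1788]
eef_rot: [3.139, -0.002, 0.305]
contact_force: [0.4, -0.0, 5.3]
finger_gap: 0.178
[ 0.4161 -0.2844  0.1788] [ 3.1392e+00 -1.5000e-03  3.0480e-01] 0.17926289478474844 [-0.32018164  0.47965395  5.79009376]
```

View pics/w3.png

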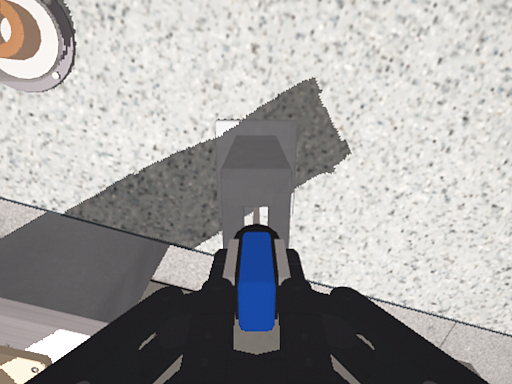

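```bash
python3 -m jog '[[0,0,-0.005,0,0,0,0],[0,0,-0.01,0,0,0,0],[0,0,-0.02,0,0,0,0],[0,0,-0.025,0,0,0,0],[0,0,-0.025,0,0,0,0],[0,0,-0.025,0,0,0,0],[0,0,-0.025,0,0,0,0],[0,0,-0.025,0,0,0,0],[0,0,-0.015,0,0,0,0],[0,0,0,0,0,0,0]]'
python3 - <<'E'
from h import *
for n in("wrist","top","scene"):
    p=capture(n); cv2.imwrite(f"pics/{n}4.png",p["image"]); np.save(f"/tmp/{n}4.npy",p,allow_pickle=True)
    for l in("picker_grip","picker","collar_ring","collar_foot"):
        print(n,l,[(round(q["score"],2),np.round(q["uv"],1).tolist()) for q in mark_of(p,l)[:2]])
s=state(); print(s["eef_pos"].round(4),s["eef_rot"].round(4),s["finger_gap"],s["contact_force"],s["clock"])
b=cv2.imread("pics/top4.png")
cv2.imwrite("pics/t4.png",cv2.resize(b[150:290,220:420],None,fx=4,fy=4,interpolation=cv2.INTER_CUBIC))
E
```

```text
clock: 6.7
eef_pos: [0.4161, -0.2844, 0.3553]
eef_rot: [3.137, -0.003, 0.305]
contact_force: [0.9, -0.6, -1.3]
finger_gap: 0.182
wrist picker_grip [(0.57, [255.0, 278.2])]
wrist picker [(0.83, [258.3, 243.9])]
wrist collar_ring []
wrist collar_foot []
top picker_grip [(0.37, [137.3, 213.8])]
top picker [(0.42, [383.5, 235.8])]
top collar_ring [(0.43, [262.1, 208.2])]
top collar_foot [(0.71, [264.8, 206.8])]
scene picker_grip [(0.66, [329.0, 107.3])]
scene picker [(0.53, [327.9, 114.2]), (0.17, [270.8, 218.9])]
scene collar_ring [(0.55, [196.8, 287.7]), (0.45, [329.4, 114.7])]
scene collar_foot []
[ 0.4152 -0.2836  0.3523] [-3.1416 -0.      0.3048] 0.17986500443997372 [-0.63934799 -0.07323253 -0.79814119] 7.45
```

View pics/wrist4.png

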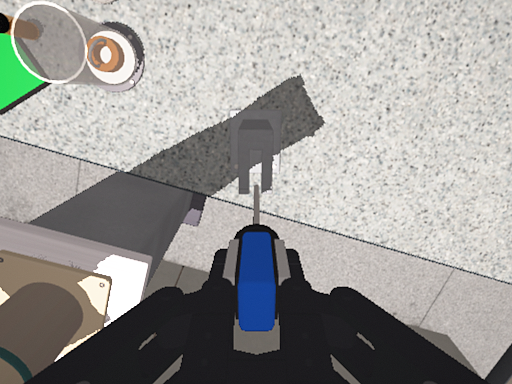

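View pics/t4.png

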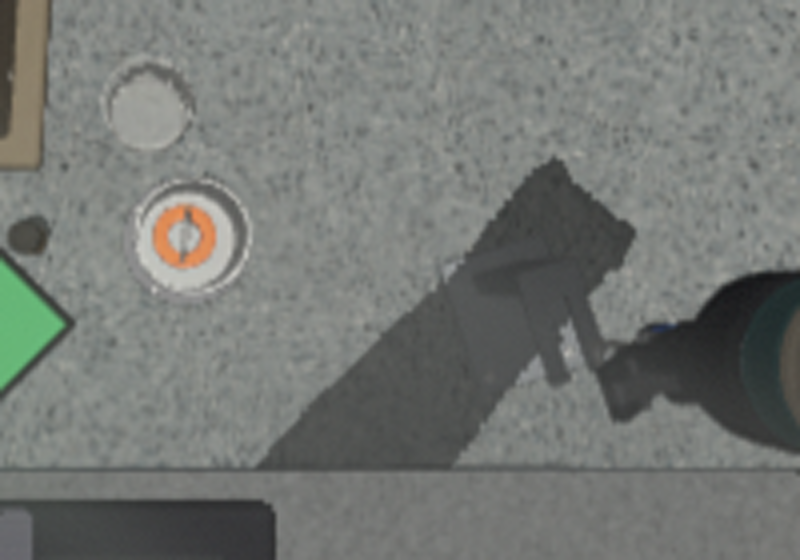

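View pics/scene4.png

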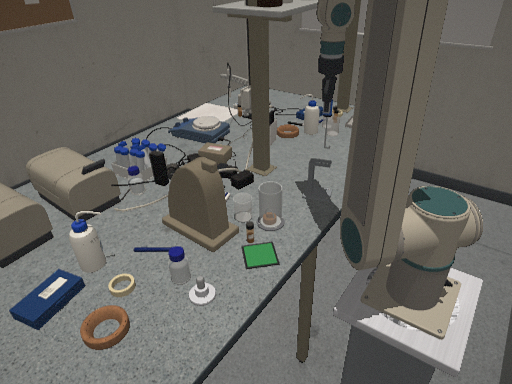

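```bash
python3 - <<'E'
from h import *
p=np.load("/tmp/top4.npy",allow_pickle=True).item(); im=p["image"]
cv2.imwrite("pics/t4z.png",cv2.resize(im[188:232,246:290],None,fx=13,fy=13,interpolation=cv2.INTER_CUBIC))
hsv=cv2.cvtColor(im,cv2.COLOR_BGR2HSV); m=cv2.inRange(hsv,(3,110,90),(20,255,255)); m[:185]=0;m[235:]=0;m[:,:240]=0;m[:,295:]=0
c,_=cv2.findContours(m,cv2.RETR_EXTERNAL,cv2.CHAIN_APPROX_NONE); c=max(c,key=cv2.contourArea)
e=cv2.fitEllipse(cv2.convexHull(c)); print(e,onz(p,e[0],.024),onz(p,e[0],.028))
for l in["cylinder_well"]:
    for q in mark_of(capture("top"),l): print(q["score"],q["uv"],onz(p,q["uv"],0))
E
```

```text
((265.6390380859375, 208.69448852539062), (14.620543479919434, 15.036184310913086), 87.51130676269531) [ 0.47966657 -0.04222184  0.024     ] [ 0.47954196 -0.04210751  0.028     ]
0.68 [268.4, 214.5] [ 0.46338976 -0.05097144  0.        ]
```

View pics/t4z.png

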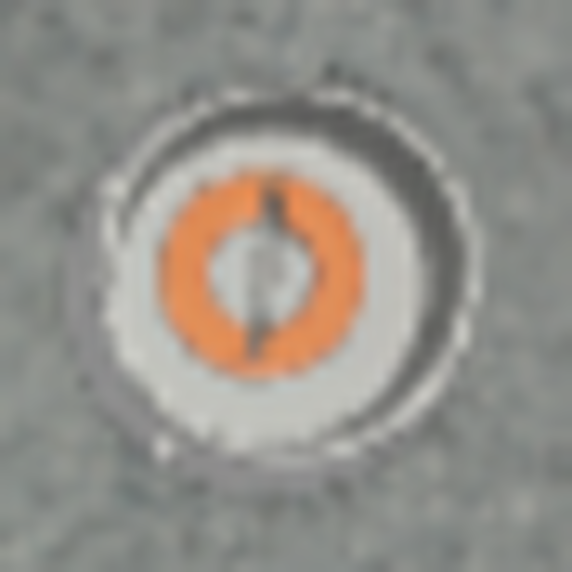

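```bash
python3 - <<'E'
from h import *
p=np.load("/tmp/top4.npy",allow_pickle=True).item()
g=lambda x,y,z:onz(p,(246+x/13-.46,188+y/13-.46),z).round(4)
print("rim",g(292,277,.14),"ring",g(262,272,.028))
print("floor circle?",g(100,277,.14),g(485,277,.14),g(292,88,.14),g(292,465,.14))
a,b=g(272,190,.028),g(255,350,.028); print(a,b,np.arctan2(*(a-b)[1::-1]))
a,b=g(272,190,.04),g(255,350,.04); print(a,b,(a+b)/2)
q=np.load("/tmp/scene4.npy",allow_pickle=True).item()
cv2.imwrite("pics/s4z.png",cv2.resize(q["image"][175:235,240:300],None,fx=9,fy=9,interpolation=cv2.INTER_CUBIC))
E
```

```text
rim [ 0.4757 -0.045   0.14  ] ring [ 0.4802 -0.0423  0.028 ]
floor circle? [ 0.4756 -0.007   0.14  ] [ 0.4757 -0.0831  0.14  ] [ 0.5131 -0.0451  0.14  ] [ 0.4387 -0.0449  0.14  ]
[ 0.4983 -0.0445  0.028 ] [ 0.463  -0.0407  0.028 ] -0.10723577262744792
[ 0.4977 -0.0441  0.04  ] [ 0.4629 -0.0404  0.04  ] [ 0.4803  -0.04225  0.04   ]
```

View pics/s4z.png

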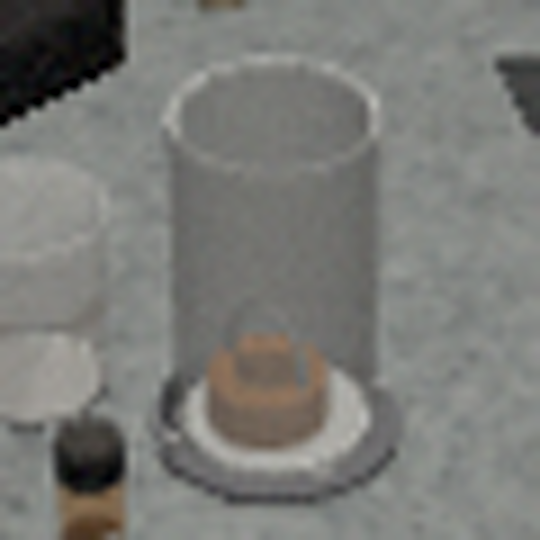

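The collar sits at about (262,272) in the zoomed top crop. Its bail runs nearly along world x, at a yaw of about -0.11. The hook therefore has to point along ±y, and entering from the -y side leaves more room. I'll rotate the hook by +4.30 rad in place, which stays within joint 6's range.

```bash
python3 -m jog '[[0,0,0,0,0,-0.143,0],[0,0,0,0,0,-0.143,0],[0,0,0,0,0,-0.143,0],[0,0,0,0,0,-0.143,0],[0,0,0,0,0,-0.143,0],[0,0,0,0,0,-0.143,0],[0,0,0,0,0,-0.143,0],[0,0,0,0,0,-0.143,0],[0,0,0,0,0,-0.143,0],[0,0,0,0,0,-0.143,0]]'
python3 -m jog '[[0,0,0,0,0,-0.143,0],[0,0,0,0,0,-0.143,0],[0,0,0,0,0,-0.143,0],[0,0,0,0,0,-0.143,0],[0,0,0,0,0,-0.143,0],[0,0,0,0,0,-0.143,0],[0,0,0,0,0,-0.143,0],[0,0,0,0,0,-0.143,0],[0,0,0,0,0,-0.143,0],[0,0,0,0,0,-0.143,0]]'
python3 -m jog '[[0,0,0,0,0,-0.143,0],[0,0,0,0,0,-0.143,0],[0,0,0,0,0,-0.143,0],[0,0,0,0,0,-0.143,0],[0,0,0,0,0,-0.143,0],[0,0,0,0,0,-0.143,0],[0,0,0,0,0,-0.143,0],[0,0,0,0,0,-0.143,0],[0,0,0,0,0,-0.143,0],[0,0,0,0,0,-0.143,0],[0,0,0,0,0,0,0]]'
python3 - <<'E'
from h import *
s=state(); print(s["eef_pos"].round(4),s["eef_rot"].round(4),s["qpos"].round(3))
P=np.array([.4775,-.067-.05]); d=R.from_euler('xyz',s["eef_rot"]).as_matrix().T@np.array([*(P-s["eef_pos"][:2]),.355-s["eef_pos"][2]]); print(d)
E
```

```text
clock: 8.55
eef_pos: [0.4152, -0.2836, 0.3524]
eef_rot: [3.141, 0.0, 1.741]
contact_force: [-0.1, 0.3, -1.3]
finger_gap: 0.178
clock: 9.55
eef_pos: [0.4152, -0.2837, 0.3524]
eef_rot: [-3.141, 0.0, -3.112]
contact_force: [-0.4, -0.1, -0.5]
finger_gap: 0.178
clock: 10.65
eef_pos: [0.4152, -0.2837, 0.3524]
eef_rot: [-3.141, -0.0, -1.689]
contact_force: [0.5, 0.0, -0.8]
finger_gap: 0.18
[ 0.4152 -0.2837  0.3524] [-3.1415e+00 -1.0000e-04 -1.6886e+00] [-0.728  0.021 -0.125  1.425 -0.    -2.181]
[-0.17282007 -0.04228037 -0.00264092]
```

```bash
python3 -m jog '[[-0.0216,-0.0053,0,0,0,0,0],[-0.0216,-0.0053,0,0,0,0,0],[-0.0216,-0.0053,0,0,0,0,0],[-0.0216,-0.0053,0,0,0,0,0],[-0.0216,-0.0053,0,0,0,0,0],[-0.0216,-0.0053,0,0,0,0,0],[-0.0216,-0.0053,0,0,0,0,0],[-0.0216,-0.0053,0,0,0,-0.011,0],[0,0,0,0,0,0,0]]'
python3 - <<'E'
from h import *
for n in("wrist","scene"):
    p=capture(n); cv2.imwrite(f"pics/{n}5.png",p["image"]); np.save(f"/tmp/{n}5.npy",p,allow_pickle=True)
s=state(); print(s["eef_pos"].round(4),s["eef_rot"].round(4),s["contact_force"])
E
```

```text
clock: 11.55
eef_pos: [0.4781, -0.1152, 0.3524]
eef_rot: [-3.141, 0.001, -1.677]
contact_force: [-0.2, 0.0, -0.6]
finger_gap: 0.174
[ 0.4776 -0.1169  0.3524] [ 3.1415e+00 -5.0000e-04 -1.6784e+00] [ 0.44222711 -0.40967973 -0.77902238]
```

View pics/wrist5.png

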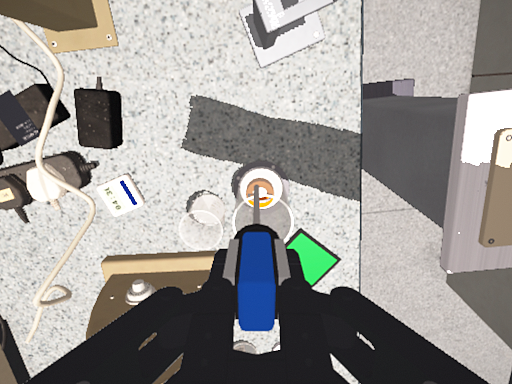

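View pics/scene5.png

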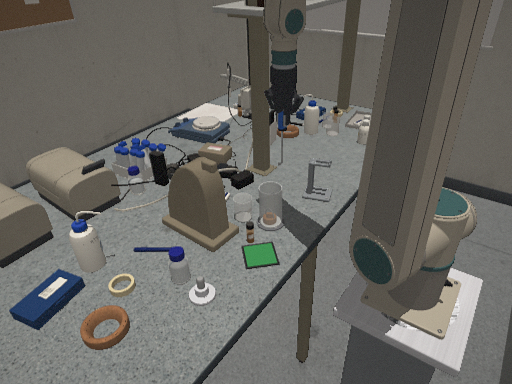

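```bash
python3 -m jog '[[-0.017,0.0018,0,0,0,0,0],[-0.017,0.0018,0,0,0,0,0],[-0.016,0.0017,0,0,0,0,0],[0,0,0.025,0,0,0,0],[0,0,0.005,0,0,0,0],[0,0,0,0,0,0,0],[0,0,0,0,0,0,0]]'
python3 - <<'E'
from h import *
for n in("wrist","scene","top"):
    p=capture(n); cv2.imwrite(f"pics/{n}6.png",p["image"]); np.save(f"/tmp/{n}6.npy",p,allow_pickle=True)
    im=p["image"]
    if n=="scene": im=cv2.resize(im[110:240,230:330],None,fx=4.6,fy=4.6,interpolation=cv2.INTER_CUBIC)
    if n=="top": im=cv2.resize(im[150:270,210:330],None,fx=5,fy=5,interpolation=cv2.INTER_CUBIC)
    if n=="wrist": im=cv2.resize(im[100:300,150:380],None,fx=3,fy=3,interpolation=cv2.INTER_CUBIC)
    cv2.imwrite(f"pics/{n}6z.png",im)
s=state(); print(s["eef_pos"].round(4),s["eef_rot"].round(4),s["contact_force"])
E
```

```text
clock: 12.35
eef_pos: [0.4777, -0.0674, 0.3228]
eef_rot: [-3.141, -0.0, -1.679]
contact_force: [-0.8, -0.4, -0.1]
finger_gap: 0.18
[ 0.4781 -0.0672  0.3233] [-3.1401e+00 -3.0000e-04 -1.6782e+00] [-0.41552267 -0.47240377 -0.50017876]
```

View pics/wrist6z.png

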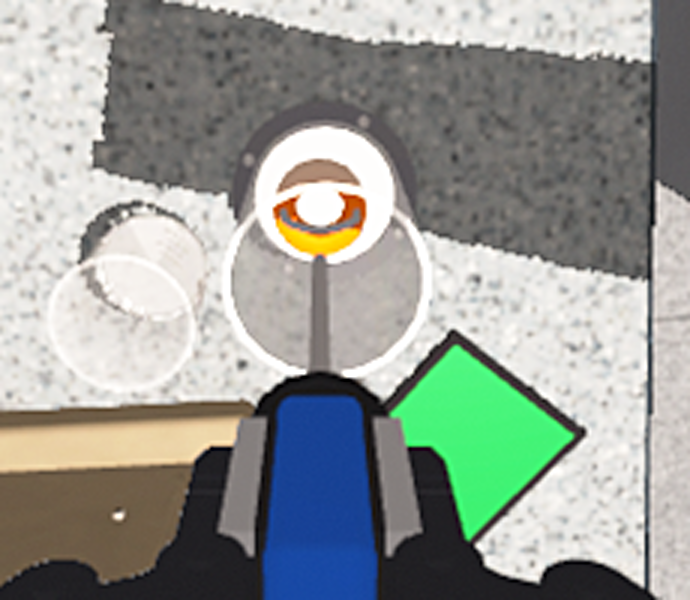

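View pics/scene6z.png

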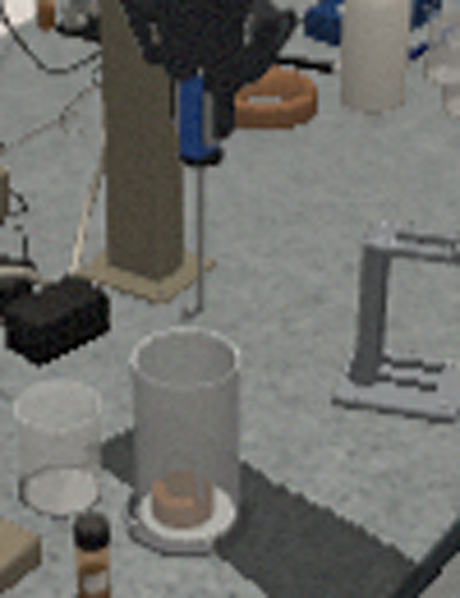

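View pics/top6z.png

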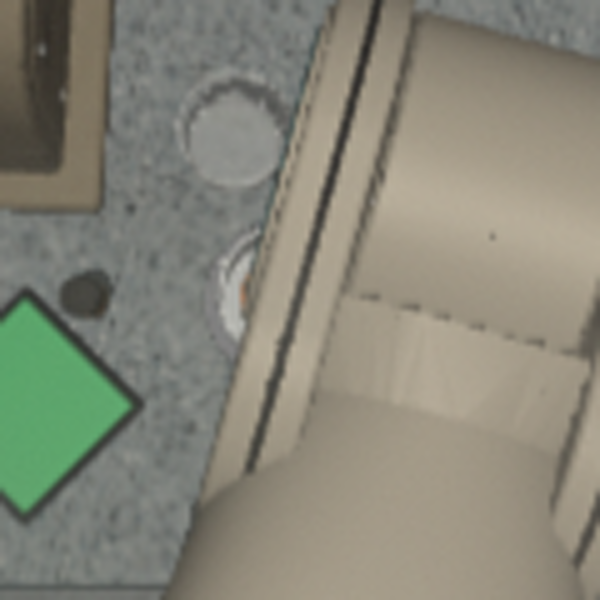

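```bash
python3 - <<'E'
from h import *
p=np.load("/tmp/wrist6.npy",allow_pickle=True).item()
g=lambda x,y,z:onz(p,(150+x/3-.33,100+y/3-.33),z).round(4)
print("rim",g(327,288,.14),"floor",g(325,193,.006),"apex",g(320,228,.058),"feet",g(280,205,.028),g(362,208,.028))
k=np.array([-.107,-.994,0])
for nm,off in (("TCPaxis",0),("-1mm",-.001)):
    o=np.array([.4778,-.0672,.3233-.0385])+k*off
    for z in (-.0,-.115): 
        print(nm,z,((proj(p,o+[0,0,z])-[149.67,99.67])*3).round(1))
# model collar
for C in [(.4802,-.0423)]:
    b=np.array([.994,-.107])
    for x,z in((-.0175,.028),(.0175,.028),(0,.058)): print((proj(p,[*(np.array(C)+b*x),z])-[149.67,99.67])*3)
cv2.imwrite("pics/w6zz.png",cv2.resize(p["image"][135:230,220:300],None,fx=6.3,fy=6.3,interpolation=cv2.INTER_CUBIC))
s=np.load("/tmp/scene6.npy",allow_pickle=True).item()
for off in (0,-.001):
    o=np.array([.4778,-.0672,.3233-.0385])+k*off; print(off,[((proj(s,o+[0,0,z])-[229.6,109.6])*4.6).round(1) for z in (0,-.115)],((proj(s,o+[0,0,-.115]-k*.016)-[229.6,109.6])*4.6))
h=lambda x,y,z:onz(s,(229.6+x/4.6,109.6+y/4.6),z).round(4)
print("scene rim",h(187,372,.14))
E
```

```text
rim [ 0.4773 -0.0444  0.14  ] floor [ 0.477  -0.0472  0.006 ] apex [ 0.4799 -0.044   0.058 ] feet [ 0.4986 -0.049   0.028 ] [ 0.4597 -0.0433  0.028 ]
TCPaxis -0.0 [317.8 426.8]
TCPaxis -0.115 [318.7 252.7]
-1mm -0.0 [317.8 431.3]
-1mm -0.115 [318.7 255.7]
[356.16935244 214.40916319]
[283.30508376 214.401573  ]
[319.70724064 231.6284719 ]
0 [array([202.4, 155.3]), array([202.5, 306.5])] [187.69524907 316.0157642 ]
-0.001 [array([201.4, 155.8]), array([201.6, 307.1])] [186.75973132 316.61524513]
scene rim [ 0.4668 -0.0308  0.14  ]
```

View pics/w6zz.png

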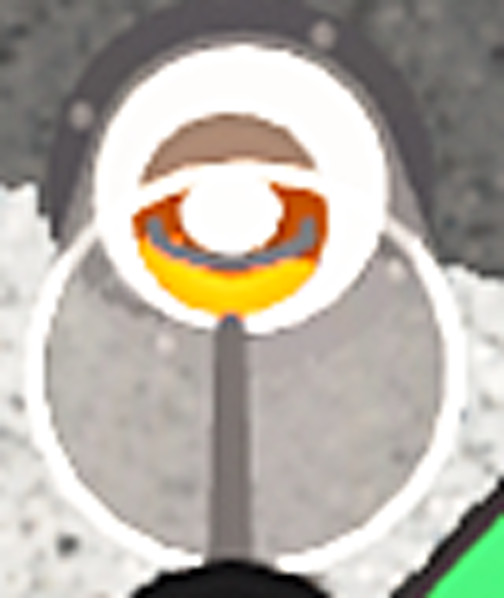

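The wrist view shows the bail arc centred at about (222,262) in this crop, symmetric about the rod at (232,320). The model projections agree to within 1 mm. I'll back off 2 mm and lower the hook.

```bash
python3 -m jog '[[0.002,0,0.02,0,0,0,0],[0,0,0.02,0,0,0,0],[0,0,0.02,0,0,0,0],[0,0,0.02,0,0,0,0],[0,0,0.015,0,0,0,0],[0,0,0.015,0,0,0,0],[0,0,0,0,0,0,0]]'
python3 - <<'E'
from h import *
s=state(); print(s["eef_pos"].round(4),s["eef_rot"].round(4),s["contact_force"])
E
python3 -m jog '[[0,0,0.01,0,0,0,0],[0,0,0.01,0,0,0,0],[0,0,0,0,0,0,0],[0,0,0,0,0,0,0]]'
python3 - <<'E'
from h import *
for n in("wrist","scene"):
    p=capture(n); np.save(f"/tmp/{n}7.npy",p,allow_pickle=True)
    im=p["image"]
    if n=="scene": im=cv2.resize(im[150:240,230:320],None,fx=6.6,fy=6.6,interpolation=cv2.INTER_CUBIC)
    if n=="wrist": im=cv2.resize(im[100:300,150:380],None,fx=3,fy=3,interpolation=cv2.INTER_CUBIC)
    cv2.imwrite(f"pics/{n}7z.png",im)
s=state(); print(s["eef_pos"].round(4),s["eef_rot"].round(4),s["contact_force"])
E
```

```text
clock: 13.2
eef_pos: [0.4761, -0.0685, 0.2107]
eef_rot: [3.138, 0.001, -1.678]
contact_force: [-0.8, -0.4, -0.0]
finger_gap: 0.18
[ 0.4761 -0.0685  0.2107] [ 3.1380e+00  5.0000e-04 -1.6777e+00] [-0.83418032 -0.4048709  -0.01193934]
clock: 13.6
eef_pos: [0.4773, -0.0687, 0.1923]
eef_rot: [3.141, 0.0, -1.677]
contact_force: [0.1, 0.0, -1.5]
finger_gap: 0.183
[ 0.4778 -0.0688  0.1928] [-3.1407e+00 -2.0000e-04 -1.6774e+00] [-0.06915407 -0.03652423 -0.32529181]
```

View pics/wrist7z.png

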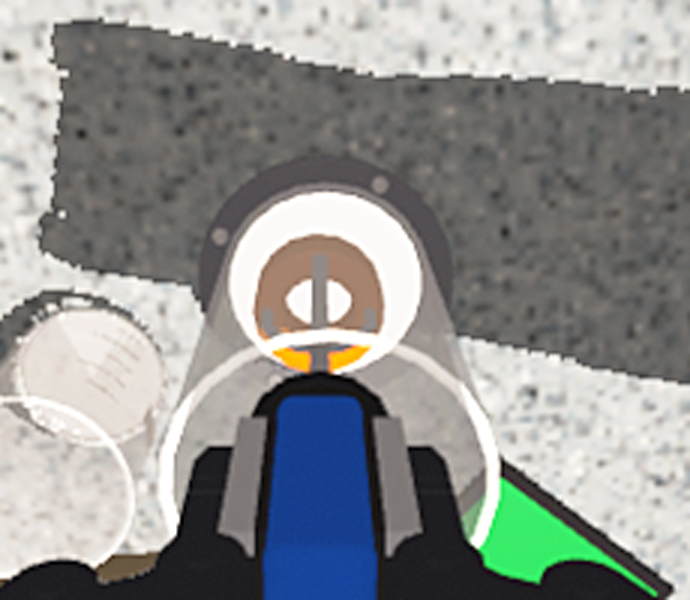

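View pics/scene7z.png

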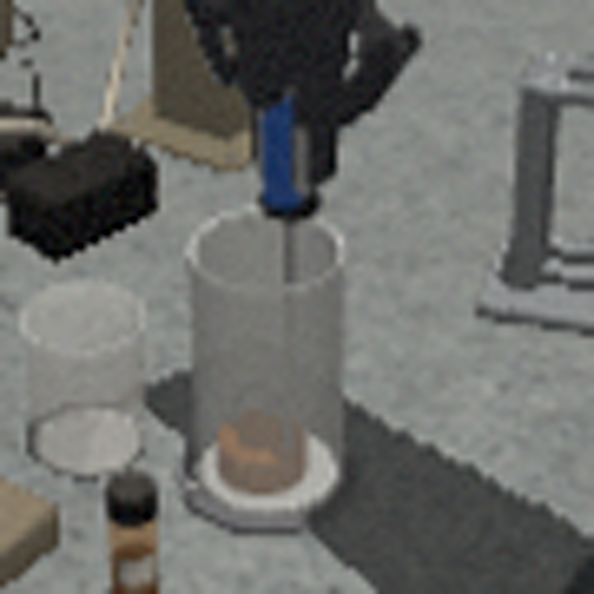

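```bash
python3 -m jog '[[-0.004,0,0,0,0,0,0],[-0.004,0,0,0,0,0,0],[-0.004,0,0,0,0,0,0],[-0.005,0,0,0,0,0,0],[0,0,0,0,0,0,0]]'
python3 -m jog '[[0,0,-0.005,0,0,0,0],[0,0,-0.005,0,0,0,0],[0,0,-0.005,0,0,0,0],[0,0,-0.005,0,0,0,0],[0,0,-0.005,0,0,0,0],[0,0,-0.005,0,0,0,0],[0,0,-0.005,0,0,0,0],[0,0,0,0,0,0,0],[0,0,0,0,0,0,0]]'
python3 - <<'E'
from h import *
for n in("wrist","scene"):
    p=capture(n); np.save(f"/tmp/{n}8.npy",p,allow_pickle=True)
    im=p["image"]
    if n=="scene": im=cv2.resize(im[150:240,230:320],None,fx=6.6,fy=6.6,interpolation=cv2.INTER_CUBIC)
    if n=="wrist": im=cv2.resize(im[100:300,150:380],None,fx=3,fy=3,interpolation=cv2.INTER_CUBIC)
    cv2.imwrite(f"pics/{n}8z.png",im)
s=state(); print(s["eef_pos"].round(4),s["eef_rot"].round(4),s["contact_force"])
E
```

```text
clock: 14.2
eef_pos: [0.4792, -0.0512, 0.1924]
eef_rot: [-3.142, 0.0, -1.676]
contact_force: [0.4, -0.2, -0.3]
finger_gap: 0.182
clock: 15.1
eef_pos: [0.4793, -0.0518, 0.2274]
eef_rot: [-3.141, -0.0, -1.677]
contact_force: [0.6, -0.2, -2.0]
finger_gap: 0.179
[ 0.479  -0.0517  0.227 ] [ 3.141   0.     -1.6774] [-0.23141076 -0.27623425 -1.38329118]
```

View pics/wrist8z.png

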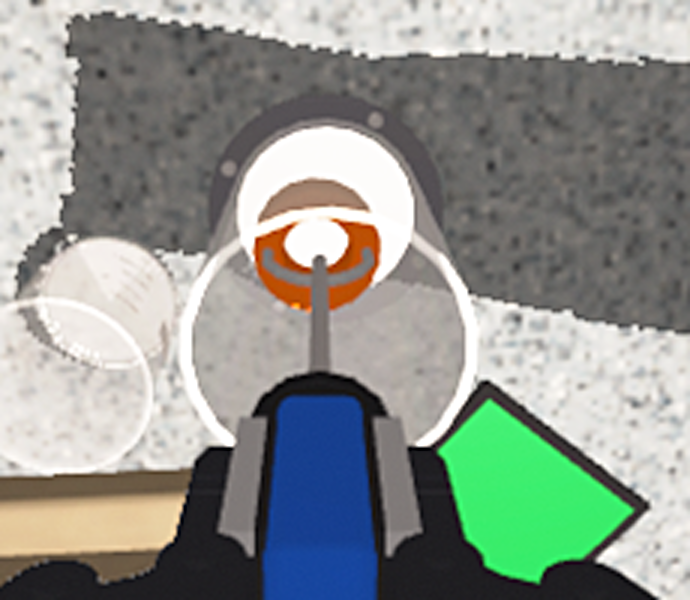

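View pics/scene8z.png

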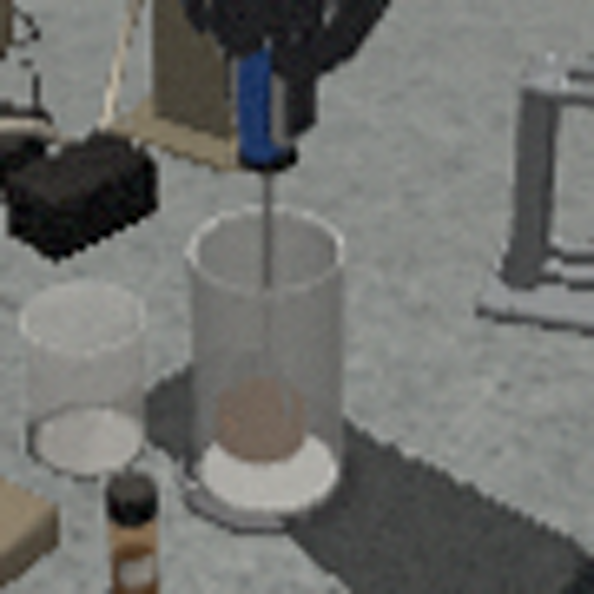

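The collar hangs on the hook; its ring is at about (260,420) in the scene crop, clear of the cylinder floor. Lifting on.

```bash
python3 -m jog '[[0,0,-0.006,0,0,0,0],[0,0,-0.012,0,0,0,0],[0,0,-0.015,0,0,0,0],[0,0,-0.015,0,0,0,0],[0,0,-0.015,0,0,0,0],[0,0,-0.015,0,0,0,0],[0,0,-0.015,0,0,0,0],[0,0,-0.015,0,0,0,0],[0,0,-0.015,0,0,0,0],[0,0,-0.012,0,0,0,0],[0,0,-0.006,0,0,0,0],[0,0,0,0,0,0,0]]'
python3 - <<'E'
from h import *
for n in("wrist","scene"):
    p=capture(n); np.save(f"/tmp/{n}9.npy",p,allow_pickle=True)
    im=p["image"]
    if n=="scene": im=cv2.resize(im[110:240,220:320],None,fx=4.6,fy=4.6,interpolation=cv2.INTER_CUBIC)
    cv2.imwrite(f"pics/{n}9z.png",im)
s=state(); print(s["eef_pos"].round(4),s["eef_rot"].round(4),s["contact_force"])
p=capture("top"); np.save("/tmp/top9.npy",p,allow_pickle=True); im=p["image"]
cv2.imwrite("pics/top9.png",cv2.resize(im[150:290,100:300],None,fx=4,fy=4,interpolation=cv2.INTER_CUBIC))
E
```

```text
clock: 16.4
eef_pos: [0.4797, -0.0519, 0.3696]
eef_rot: [-3.139, -0.0, -1.677]
contact_force: [0.2, -0.3, -2.4]
finger_gap: 0.179
[ 0.479  -0.0517  0.3679] [ 3.1409e+00  1.0000e-04 -1.6774e+00] [-0.82318378  0.04782798 -0.89662942]
```

View pics/wrist9z.png

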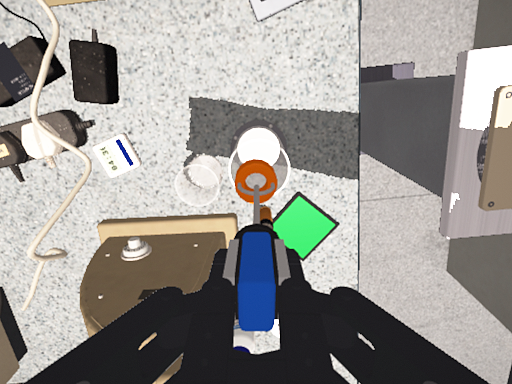

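View pics/scene9z.png

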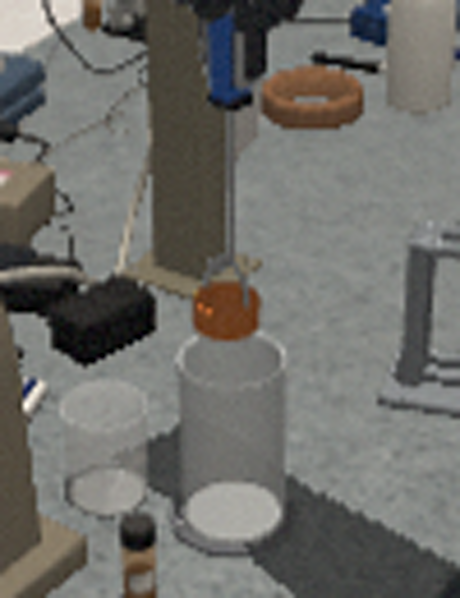

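View pics/top9.png

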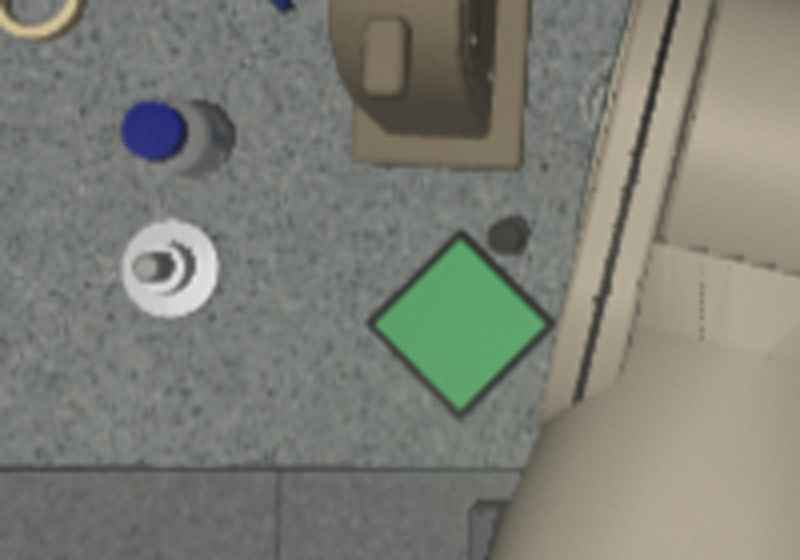

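```bash
python3 - <<'E'
from h import *
p=np.load("/tmp/top9.npy",allow_pickle=True).item()
g=lambda x,y,z:onz(p,(100+x/4-.375,150+y/4-.375),z).round(4)
print("pad",g(461.5,323,.004),"post foot",g(169.5,269,.012),"spindle top",g(147,267,.066),"vialcap",g(505,238,.072))
im=p["image"]; hsv=cv2.cvtColor(im,cv2.COLOR_BGR2HSV); m=cv2.inRange(hsv,(50,80,60),(80,255,255)); c=max(cv2.findContours(m,0,1)[0],key=cv2.contourArea); r=cv2.minAreaRect(c); print(r,onz(p,r[0],.004))
w=np.load("/tmp/wrist9.npy",allow_pickle=True).item(); im=w["image"]; hsv=cv2.cvtColor(im,cv2.COLOR_BGR2HSV); m=cv2.inRange(hsv,(50,80,60),(80,255,255)); c=max(cv2.findContours(m,0,1)[0],key=cv2.contourArea); 
hull=cv2.approxPolyDP(c,5,True)[:,0]; print([(q.tolist(),onz(w,q,.004)[:2].round(4).tolist()) for q in hull])
for l in ("collar_ring","vial_mid"):
  for q in mark_of(capture("scene"),l)[:1]: print(l,q)
E
```

```text
pad [0.4169 0.1051 0.004 ] post foot [0.456  0.3175 0.012 ] spindle top [0.4569 0.317  0.066 ] vialcap [0.4769 0.0685 0.072 ]
((214.5, 230.5), (29.698488235473633, 29.698488235473633), 45.0) [0.41657745 0.10658902 0.004     ]
[([298, 196], [0.4175, 0.0437]), ([273, 230], [0.4663, 0.1043]), ([303, 258], [0.4155, 0.168]), ([335, 224], [0.3546, 0.104])]
collar_ring {'uv': [270.0, 178.1], 'score': 0.67}
vial_mid {'uv': [250.3, 233.1], 'score': 0.61}
```

```bash
python3 -m jog '[[-0.0043,0.0026,0,0,0,0,0],[-0.0101,0.0062,0,0,0,0,0],[-0.0144,0.0088,0,0,0,0,0],[-0.0173,0.0106,0,0,0,0,0],[-0.0188,0.0114,0,0,0,0,0],[-0.0188,0.0114,0,0,0,0,0],[-0.0173,0.0106,0,0,0,0,0],[-0.0144,0.0088,0,0,0,0,0],[-0.0116,0.007,0,0,0,0,0],[-0.0087,0.0053,0,0,0,0,0],[-0.0058,0.0035,0,0,0,0,0],[-0.0029,0.0018,0,0,0,0,0]]'
python3 -m jog '[[0,0,0.006,0,0,0,0],[0,0,0.012,0,0,0,0],[0,0,0.015,0,0,0,0],[0,0,0.015,0,0,0,0],[0,0,0.015,0,0,0,0],[0,0,0.015,0,0,0,0],[0,0,0.015,0,0,0,0],[0,0,0.012,0,0,0,0],[0,0,0.01,0,0,0,0],[0,0,0.006,0,0,0,0],[0,0,0,0,0,0,0],[0,0,0,0,0,0,0]]'
python3 - <<'E'
from h import *
for n in("wrist","scene","top"):
    p=capture(n); np.save(f"/tmp/{n}10.npy",p,allow_pickle=True)
    im=p["image"]
    if n=="scene": im=cv2.resize(im[170:290,210:310],None,fx=5,fy=5,interpolation=cv2.INTER_CUBIC)
    if n=="wrist": im=cv2.resize(im[100:300,150:380],None,fx=3,fy=3,interpolation=cv2.INTER_CUBIC)
    cv2.imwrite(f"pics/{n}10z.png",im)
s=state(); print(s["eef_pos"].round(4),s["eef_rot"].round(4),s["contact_force"])
E
```

```text
clock: 17.95
eef_pos: [0.4068, 0.1017, 0.3684]
eef_rot: [-3.141, -0.0, -1.677]
contact_force: [0.9, -0.4, -1.0]
finger_gap: 0.186
clock: 19.15
eef_pos: [0.4074, 0.1012, 0.2476]
eef_rot: [-3.141, 0.0, -1.677]
contact_force: [-0.0, 0.2, -1.5]
finger_gap: 0.18
[0.4077 0.1012 0.2481] [-3.1400e+00  3.0000e-04 -1.6773e+00] [ 0.27688527 -0.49371866 -1.73826462]
```

View pics/wrist10z.png

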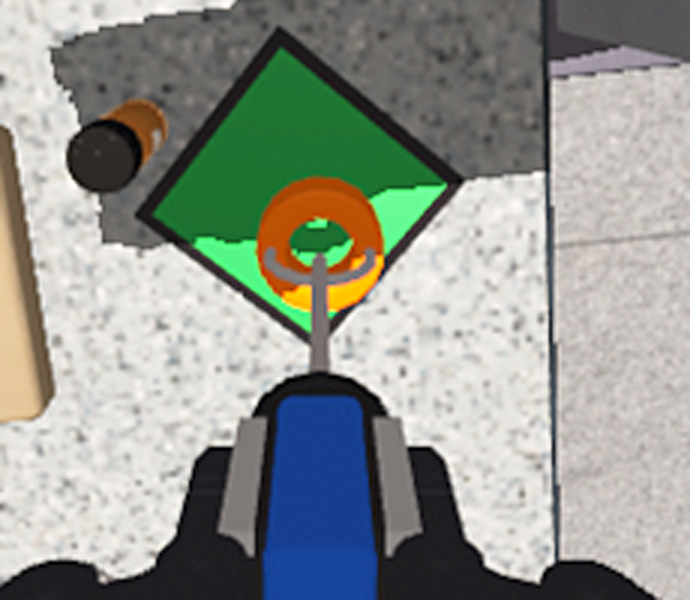

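View pics/scene10z.png

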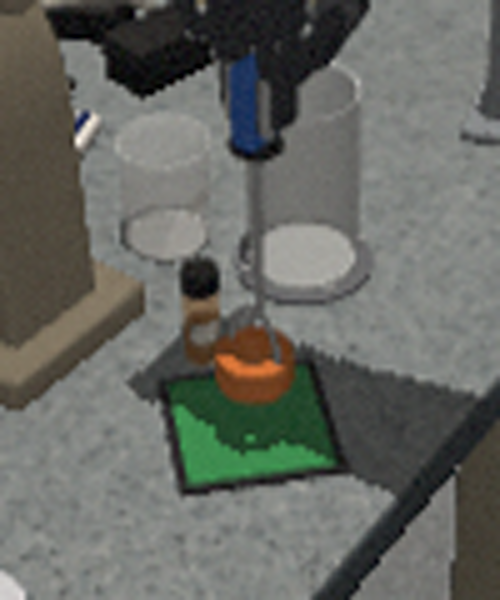

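```bash
python3 -m jog '[[0,0,0.006,0,0,0,0],[0,0,0.01,0,0,0,0],[0,0,0.01,0,0,0,0],[0,0,0.006,0,0,0,0],[0,0,0.003,0,0,0,0],[0,0,0.003,0,0,0,0],[0,0,0.003,0,0,0,0],[0,0,0.003,0,0,0,0],[0,0,0.003,0,0,0,0],[0,0,0.003,0,0,0,0],[0,0,0,0,0,0,0],[0,0,0,0,0,0,0]]'
python3 - <<'E'
from h import *
for n in("wrist","scene"):
    p=capture(n); np.save(f"/tmp/{n}11.npy",p,allow_pickle=True)
    im=p["image"]
    if n=="scene": im=cv2.resize(im[170:290,210:310],None,fx=5,fy=5,interpolation=cv2.INTER_CUBIC)
    if n=="wrist": im=cv2.resize(im[100:300,150:380],None,fx=3,fy=3,interpolation=cv2.INTER_CUBIC)
    cv2.imwrite(f"pics/{n}11z.png",im)
s=state(); print(s["eef_pos"].round(4),s["eef_rot"].round(4),s["contact_force"])
E
```

```text
clock: 20.5
eef_pos: [0.4071, 0.1012, 0.1973]
eef_rot: [3.142, 0.0, -1.677]
contact_force: [-0.5, -0.5, -0.2]
finger_gap: 0.181
[0.4072 0.1012 0.1975] [-3.1412e+00  1.0000e-04 -1.6774e+00] [ 0.94880513  0.80417675 -0.36543687]
```

View pics/wrist11z.png

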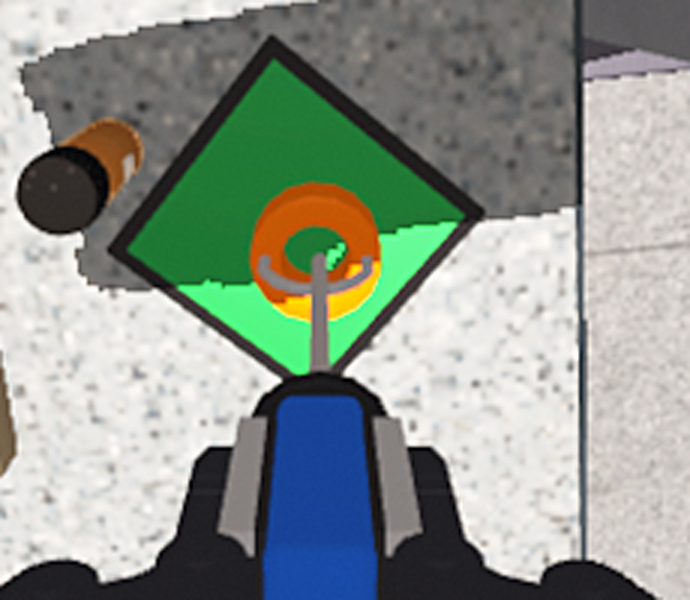

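View pics/scene11z.png

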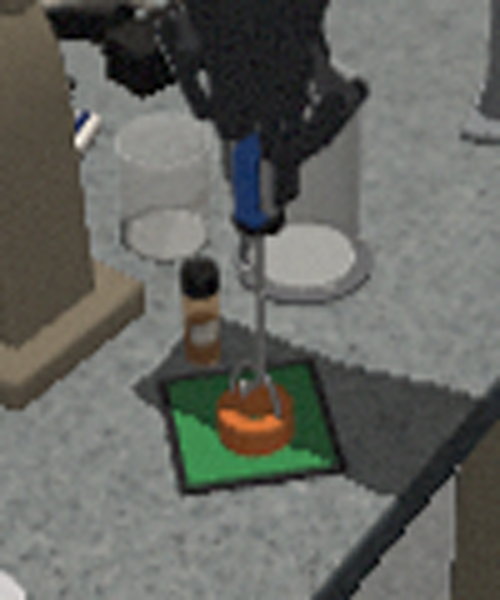

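The collar stands on the pad with its ring at about (318,250) in the wrist crop. I'll drop the hook 6 mm more so the tip clears the bail, then slide it out along its own +x.

```bash
python3 -m jog '[[0,0,0.003,0,0,0,0],[0,0,0.003,0,0,0,0],[0,0,0,0,0,0,0],[0.004,0,0,0,0,0,0],[0.004,0,0,0,0,0,0],[0.004,0,0,0,0,0,0],[0.004,0,0,0,0,0,0],[0.004,0,0,0,0,0,0],[0,0,0,0,0,0,0]]'
python3 - <<'E'
from h import *
for n in("wrist","scene"):
    p=capture(n); np.save(f"/tmp/{n}12.npy",p,allow_pickle=True)
    im=p["image"]
    if n=="scene": im=cv2.resize(im[170:290,210:310],None,fx=5,fy=5,interpolation=cv2.INTER_CUBIC)
    if n=="wrist": im=cv2.resize(im[100:300,150:380],None,fx=3,fy=3,interpolation=cv2.INTER_CUBIC)
    cv2.imwrite(f"pics/{n}12z.png",im)
s=state(); print(s["eef_pos"].round(4),s["eef_rot"].round(4),s["contact_force"])
E
```

```text
clock: 21.5
eef_pos: [0.4049, 0.0808, 0.1913]
eef_rot: [3.142, -0.0, -1.678]
contact_force: [-0.1, -0.3, -1.6]
finger_gap: 0.175
[0.405  0.0811 0.1914] [-3.1415e+00  2.0000e-04 -1.6778e+00] [-1.06126968 -0.63801097 -1.62097981]
```

View pics/wrist12z.png

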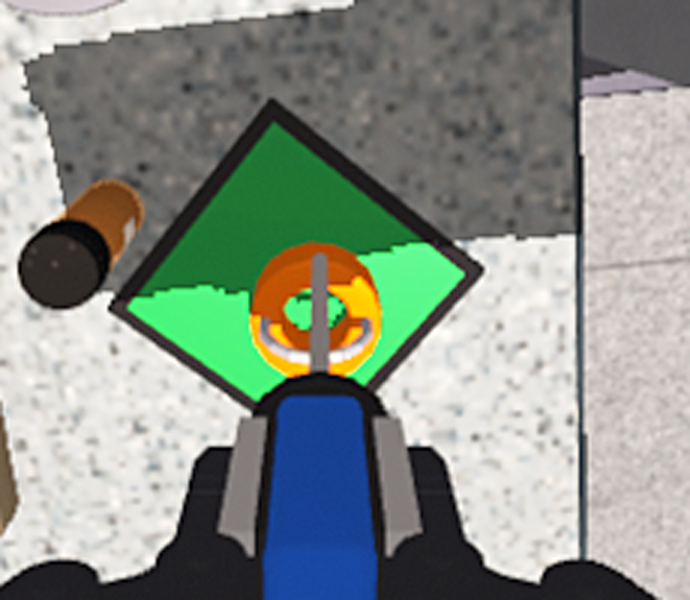

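View pics/scene12z.png

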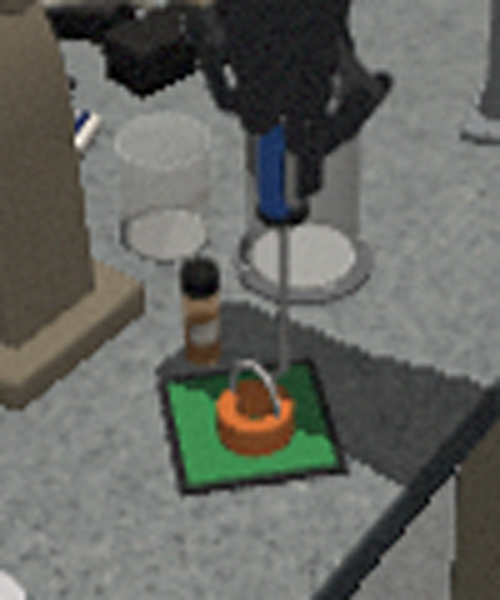

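```bash
python3 -m jog '[[0.006,0,0,0,0,0,0],[0,0,-0.005,0,0,0,0],[0,0,-0.015,0,0,0,0],[0,0,-0.02,0,0,0,0],[0,0,-0.02,0,0,0,0],[0,0,-0.02,0,0,0,0],[0,0,-0.02,0,0,0,0],[0,0,-0.02,0,0,0,0],[0,0,-0.02,0,0,0,0],[0,0,-0.02,0,0,0,0],[0,0,-0.01,0,0,0,0]]'
python3 - <<'E'
from h import *
p=capture("scene");im=p["image"]
im=cv2.resize(im[170:290,210:310],None,fx=5,fy=5,interpolation=cv2.INTER_CUBIC)
cv2.imwrite("pics/s13.png",im)
s=state(); print(s["eef_pos"].round(4),s["eef_rot"].round(4),s["contact_force"])
P=np.array([.4152,-.2837]); d=R.from_euler('xyz',s["eef_rot"]).as_matrix().T@np.array([*(P-s["eef_pos"][:2]),0]); print(d)
E
```

```text
clock: 22.7
eef_pos: [0.405, 0.0753, 0.3635]
eef_rot: [-3.138, 0.001, -1.677]
contact_force: [1.5, -0.1, 0.1]
finger_gap: 0.183
[0.4055 0.0753 0.3644] [-3.1369e+00  7.0000e-04 -1.6774e+00] [ 0.85443725 -0.27959731  0.11872732]
[ 3.55949271e-01 -4.78432529e-02 -1.34731853e-05]
```

View pics/s13.png

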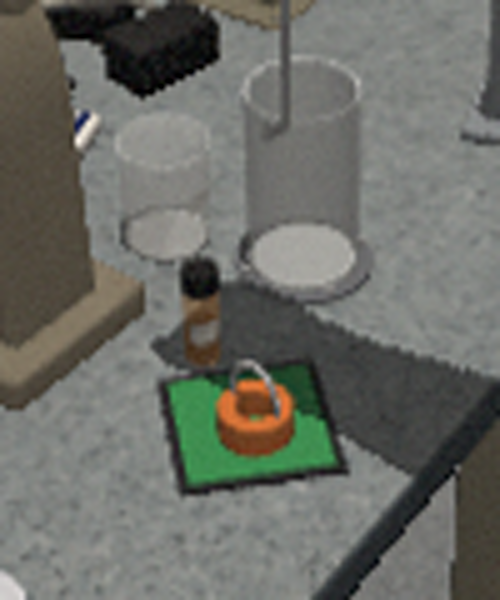

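```bash
python3 -m jog '[[0.02,-0.0028,0,0,0,0,0],[0.036,-0.0048,0,0,0,0,0],[0.036,-0.0048,0,0,0,0,0],[0.036,-0.0048,0,0,0,0,0],[0.036,-0.0048,0,0,0,0,0],[0.036,-0.0048,0,0,0,0,0],[0.036,-0.0048,0,0,0,0,0],[0.036,-0.0048,0,0,0,0,0],[0.036,-0.0048,0,0,0,0,0],[0.028,-0.0038,0,0,0,0,0],[0.02,-0.0028,0,0,0,0,0],[0,0,0,0,0,0,0]]'
python3 -m jog '[[0,0,0,0,0,0.143,0],[0,0,0,0,0,0.143,0],[0,0,0,0,0,0.143,0],[0,0,0,0,0,0.143,0],[0,0,0,0,0,0.143,0],[0,0,0,0,0,0.143,0],[0,0,0,0,0,0.143,0],[0,0,0,0,0,0.143,0],[0,0,0,0,0,0.143,0],[0,0,0,0,0,0.143,0]]'
python3 -m jog '[[0,0,0,0,0,0.143,0],[0,0,0,0,0,0.143,0],[0,0,0,0,0,0.143,0],[0,0,0,0,0,0.143,0],[0,0,0,0,0,0.143,0],[0,0,0,0,0,0.143,0],[0,0,0,0,0,0.143,0],[0,0,0,0,0,0.143,0],[0,0,0,0,0,0.143,0],[0,0,0,0,0,0.143,0]]'
python3 -m jog '[[0,0,0,0,0,0.143,0],[0,0,0,0,0,0.143,0],[0,0,0,0,0,0.143,0],[0,0,0,0,0,0.143,0],[0,0,0,0,0,0.143,0],[0,0,0,0,0,0.143,0],[0,0,0,0,0,0.143,0],[0,0,0,0,0,0.143,0],[0,0,0,0,0,0.143,0],[0,0,0,0,0,0.143,0],[0,0,0,0,0,0,0],[0,0,0,0,0,0,0]]'
python3 - <<'E'
from h import *
p=capture("wrist"); np.save("/tmp/wrist14.npy",p,allow_pickle=True); cv2.imwrite("pics/w14.png",p["image"])
s=state(); print(s["eef_pos"].round(4),s["eef_rot"].round(4),s["qpos"].round(3))
P=np.array([.4152,-.2837]); d=R.from_euler('xyz',s["eef_rot"]).as_matrix().T@np.array([*(P-s["eef_pos"][:2]),.1785-s["eef_pos"][2]]); print(d)
E
```

```text
clock: 23.95
eef_pos: [0.4137, -0.2859, 0.3599]
eef_rot: [3.14, 0.0, -1.68]
contact_force: [-0.0, 0.4, -2.1]
finger_gap: 0.18
clock: 24.95
eef_pos: [0.4137, -0.2825, 0.3606]
eef_rot: [3.14, -0.001, -3.112]
contact_force: [0.0, -0.9, -1.0]
finger_gap: 0.177
clock: 25.95
eef_pos: [0.4137, -0.2825, 0.3607]
eef_rot: [-3.141, -0.001, 1.741]
contact_force: [-0.3, 0.4, -0.8]
finger_gap: 0.18
clock: 27.15
eef_pos: [0.4138, -0.283, 0.3609]
eef_rot: [-3.141, 0.0, 0.319]
contact_force: [0.4, -0.4, -0.4]
finger_gap: 0.18
[ 0.4138 -0.2831  0.361 ] [-3.1409e+00  2.0000e-04  3.1880e-01] [-0.729  0.018 -0.111  1.443  0.     2.094]
[0.00117521 0.0010884  0.1824965 ]
```

View pics/w14.png

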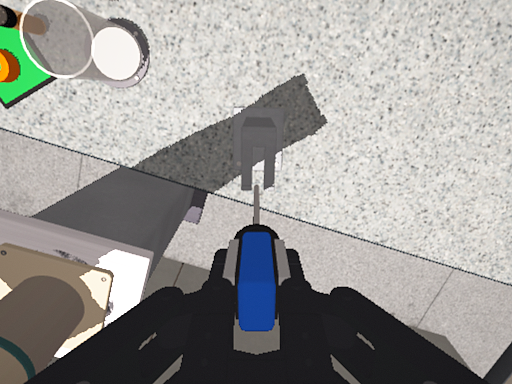

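```bash
python3 -m jog '[[0.0012,0.001,0.01,0,0,0.014,0],[0,0,0.02,0,0,0,0],[0,0,0.02,0,0,0,0],[0,0,0.02,0,0,0,0],[0,0,0.02,0,0,0,0],[0,0,0.02,0,0,0,0],[0,0,0.02,0,0,0,0],[0,0,0.015,0,0,0,0],[0,0,0.01,0,0,0,0],[0,0,0.01,0,0,0,0],[0,0,0.008,0,0,0,0],[0,0,0,0,0,0,0]]'
python3 - <<'E'
from h import *
p=capture("wrist"); np.save("/tmp/wrist15.npy",p,allow_pickle=True); cv2.imwrite("pics/w15.png",p["image"])
s=state(); print(s["eef_pos"].round(4),s["eef_rot"].round(4),s["contact_force"])
E
```

```text
clock: 28.4
eef_pos: [0.4149, -0.2839, 0.1872]
eef_rot: [-3.14, 0.001, 0.302]
contact_force: [-0.6, -0.1, -0.7]
finger_gap: 0.178
[ 0.4153 -0.2842  0.188 ] [-3.141e+00  3.000e-04  3.019e-01] [ 0.53939429  0.33828817 -1.40367383]
```

View pics/w15.png

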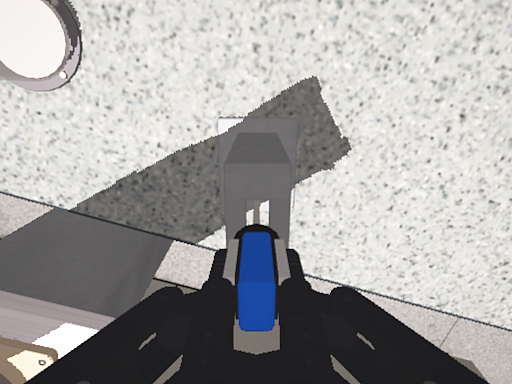

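```bash
python3 -m jog '[[0,0,0.003,0,0,0,0],[0,0,0.003,0,0,0,0],[0,0,0.0025,0,0,0,0],[0,0,0,0,0,0,0],[0,0,0,0,0,0,0]]'; python3 -m jog '[[0,0,0,0,0,0,0.03],[0,0,0,0,0,0,0.05],[0,0,0,0,0,0,0.055],[0,0,0,0,0,0,0.055],[0,0,-0.01,0,0,0,0.055],[0,0,-0.02,0,0,0,0.055],[0,0,-0.02,0,0,0,0.055],[0,0,-0.03,0,0,0,0.055],[0,0,-0.03,0,0,0,0.055],[0,0,-0.03,0,0,0,0.055],[0,0,-0.03,0,0,0,0.055],[0,0,0,0,0,0,0.08]]'
python3 - <<'E'
from h import *
for n in("wrist","scene","top"):
    p=capture(n); np.save(f"/tmp/{n}16.npy",p,allow_pickle=True)
    im=p["image"]
    if n=="scene": im=cv2.resize(im[110:210,270:370],None,fx=5.5,fy=5.5,interpolation=cv2.INTER_CUBIC)
    if n=="top": im=cv2.resize(im[150:290,100:300],None,fx=4,fy=4,interpolation=cv2.INTER_CUBIC)
    cv2.imwrite(f"pics/{n}16z.png",im)
s=state(); print(s["eef_pos"].round(4),s["eef_rot"].round(4),s["contact_force"],s["qpos"].round(3))
E
```

```text
clock: 28.95
eef_pos: [0.4154, -0.2843, 0.1798]
eef_rot: [3.142, 0.0, 0.302]
contact_force: [0.2, -0.3, -0.7]
finger_gap: 0.181
clock: 30.15
eef_pos: [0.4173, -0.286, 0.3558]
eef_rot: [3.133, -0.005, 0.302]
contact_force: [-0.1, -0.7, 0.6]
finger_gap: 0.797
[ 0.4153 -0.2842  0.3499] [ 3.1415 -0.      0.3018] [-0.35567059  0.69557212 -1.23246446] [-0.729  0.023 -0.128  1.42  -0.     2.111]
```

View pics/wrist16z.png

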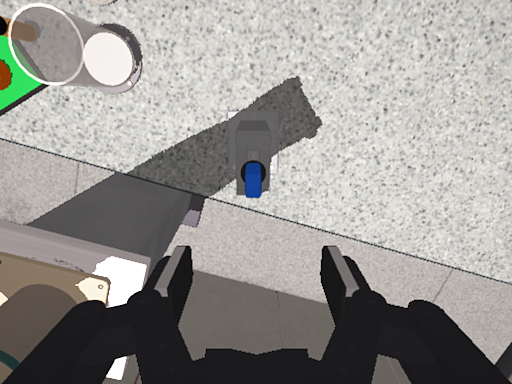

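View pics/scene16z.png

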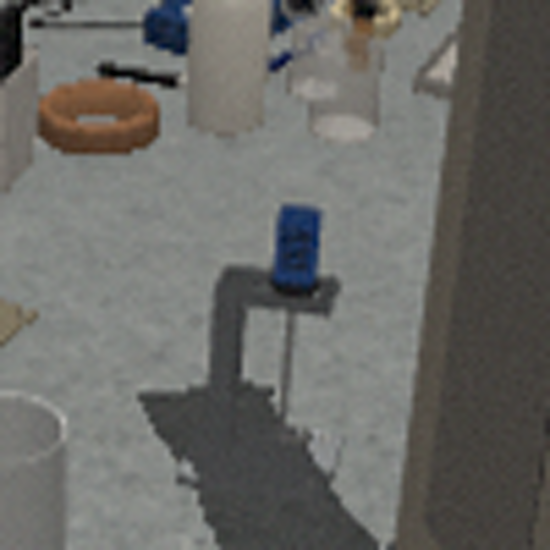

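View pics/top16z.png

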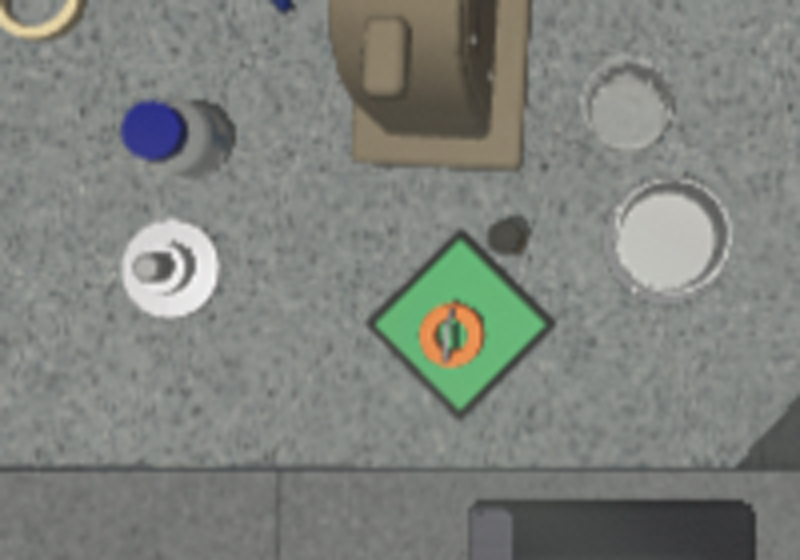

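The hook hangs upright in the fork at (297,250) in the scene crop. The collar stands on the pad at (452,334) in the top crop. Next I'll turn to yaw ≈ π, with the jaws along y and clear of both the bottle and the vial, and go to the collar.

```bash
python3 -m jog '[[0,0,0,0,0,-0.142,0.084],[0,0,0,0,0,-0.142,0.084],[0,0,0,0,0,-0.142,0.084],[0,0,0,0,0,-0.142,0.084],[0,0,0,0,0,-0.142,0.084],[0,0,0,0,0,-0.142,0.084],[0,0,0,0,0,-0.142,0.084],[0,0,0,0,0,-0.142,0.084],[0,0,0,0,0,-0.142,0.084],[0,0,0,0,0,-0.142,0.084]]'
python3 -m jog '[[0,0,0,0,0,-0.142,0.084],[0,0,0,0,0,-0.142,0.084],[0,0,0,0,0,-0.142,0.084],[0,0,0,0,0,-0.142,0.084],[0,0,0,0,0,-0.142,0.084],[0,0,0,0,0,-0.142,0.084],[0,0,0,0,0,-0.142,0.084],[0,0,0,0,0,-0.142,0.084],[0,0,0,0,0,-0.142,0.084],[0,0,0,0,0,-0.142,0.084],[0,0,0,0,0,0,0.084]]'
python3 - <<'E'
from h import *
p=np.load("/tmp/top16.npy",allow_pickle=True).item()
im=p["image"]; hsv=cv2.cvtColor(im,cv2.COLOR_BGR2HSV); m=cv2.inRange(hsv,(3,110,90),(20,255,255)); m[:200]=0;m[260:]=0;m[:,:190]=0;m[:,240:]=0
c=np.vstack(cv2.findContours(m,0,1)[0]); e=cv2.fitEllipse(cv2.convexHull(c)); print(e,onz(p,e[0],.026),onz(p,e[0],.02))
s=state(); print(s["eef_pos"].round(4),s["eef_rot"].round(4),s["qpos"].round(3))
P=np.array([.407,.109]); d=R.from_euler('xyz',s["eef_rot"]).as_matrix().T@np.array([*(P-s["eef_pos"][:2]),.25-s["eef_pos"][2]]); print(d)
E
```

```text
clock: 31.3
eef_pos: [0.4146, -0.2837, 0.3479]
eef_rot: [-3.139, -0.003, 1.728]
contact_force: [0.1, 0.6, 0.3]
finger_gap: 0.985
clock: 32.4
eef_pos: [0.4147, -0.2837, 0.3481]
eef_rot: [3.139, -0.003, -3.142]
contact_force: [-0.3, -0.7, 0.4]
finger_gap: 0.984
((212.4096221923828, 233.2732696533203), (15.213756561279297, 15.930359840393066), 50.918025970458984) [0.40925917 0.11016843 0.026     ] [0.40905703 0.11083946 0.02      ]
[ 0.4147 -0.2837  0.3481] [ 3.1393e+00 -2.5000e-03 -3.1416e+00] [-0.729  0.024 -0.131  1.42   0.    -0.729]
[0.00744081 0.39247326 0.09899716]
```

```bash
python3 -m jog '[[0,0.02,0,0,0,0,0.084],[0,0.036,0,0,0,0,0.084],[0,0.036,0,0,0,0,0.084],[0.007,0.036,0,0,0,0,0.084],[0,0.036,0,0,0,0,0.084],[0,0.036,0,0,0,0,0.084],[0,0.036,0,0,0,0,0.084],[0,0.036,0,0,0,0,0.084],[0,0.036,0.02,0,0,0,0.084],[0,0.036,0.02,0,0,0,0.084],[0,0.03,0.02,0,0,0,0.084],[0,0.018,0.02,0,0,0,0.084]]'
python3 -m jog '[[0,0,0.02,0,0,0,0.084],[0,0,0,0,0,0,0.084],[0,0,0,0,0,0,0.084]]'
python3 - <<'E'
from h import *
p=capture("wrist"); np.save("/tmp/wrist17.npy",p,allow_pickle=True); cv2.imwrite("pics/w17.png",p["image"])
s=state(); print(s["eef_pos"].round(4),s["eef_rot"].round(4),s["contact_force"],s["qpos"].round(3))
for l in("collar_ring","collar_foot","post_seat"):
    for q in mark_of(p,l)[:1]: print(l,q["score"],q["uv"],onz(p,q["uv"],dict(collar_ring=.015,collar_foot=.004,post_seat=.035)[l]).round(4))
im=p["image"]; hsv=cv2.cvtColor(im,cv2.COLOR_BGR2HSV); m=cv2.inRange(hsv,(3,110,90),(25,255,255)); cs=[c for c in cv2.findContours(m,0,1)[0] if cv2.contourArea(c)>100]
for c in cs: e=cv2.fitEllipse(cv2.convexHull(c)); print(e,onz(p,e[0],.02))
for l in((0,0,.026),(0,0,.004)):
    pass
E
```

```text
clock: 33.6
eef_pos: [0.4073, 0.1095, 0.2682]
eef_rot: [3.141, -0.002, 3.14]
contact_force: [-0.0, 1.2, -0.6]
finger_gap: 0.982
clock: 33.9
eef_pos: [0.4076, 0.1075, 0.2493]
eef_rot: [-3.141, -0.002, 3.14]
contact_force: [0.6, -0.3, -0.1]
finger_gap: 0.984
[0.4085 0.1074 0.2502] [-3.1415e+00  1.0000e-04  3.1400e+00] [ 0.02775302 -0.03486649  0.03832328] [ 0.104 -0.086 -0.442  1.215 -0.     0.106]
collar_ring 0.94 [258.2, 167.4] [0.4114 0.1103 0.015 ]
collar_foot 0.85 [260.8, 164.5] [0.4104 0.1137 0.004 ]
post_seat 0.61 [428.7, 206.3] [0.4547 0.3161 0.035 ]
((225.14813232421875, 220.89564514160156), (19.677982330322266, 31.814613342285156), 12.507948875427246) [0.48074486 0.06793158 0.02      ]
((257.7546691894531, 166.04246520996094), (37.775123596191406, 39.8918342590332), 172.45559692382812) [0.40843864 0.10975915 0.02      ]
```

View pics/w17.png

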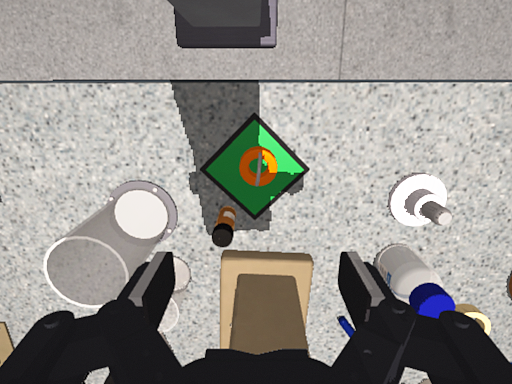

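```bash
python3 -m jog '[[-0.001,0.0025,0.02,0,0,0,0.085],[0,0,0.035,0,0,0,0.085],[0,0,0.035,0,0,0,0.085],[0,0,0.035,0,0,0,0.085],[0,0,0.025,0,0,0,0.085],[0,0,0.015,0,0,0,0.085],[0,0,0,0,0,0,0.085]]'
python3 - <<'E'
from h import *
p=capture("wrist"); np.save("/tmp/wrist18.npy",p,allow_pickle=True); cv2.imwrite("pics/w18.png",p["image"])
s=state(); print(s["eef_pos"].round(4),s["eef_rot"].round(4),s["contact_force"])
E
```

```text
clock: 34.8
eef_pos: [0.408, 0.1096, 0.0834]
eef_rot: [-3.141, -0.004, 3.141]
contact_force: [-0.4, -0.4, -0.2]
finger_gap: 0.997
[0.4091 0.1098 0.0847] [-3.1415e+00 -1.2000e-03  3.1407e+00] [-0.76804031 -0.38110387 -0.13957951]
```

View pics/w18.png

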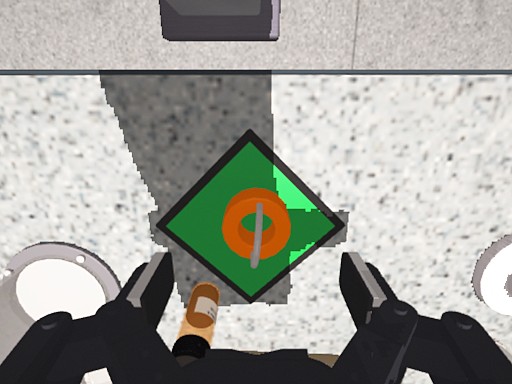

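```bash
python3 -m jog '[[0,0,0.015,0,0,0,0.085],[0,0,0.015,0,0,0,0.085],[0,0,0.012,0,0,0,0.085],[0,0,0.0115,0,0,0,0.085],[0,0,0,0,0,0,0.085],[0,0,0,0,0,0,0.06],[0,0,0,0,0,0,0.05],[0,0,0,0,0,0,0.04],[0,0,0,0,0,0,0.03],[0,0,0,0,0,0,0.03],[0,0,0,0,0,0,0.03]]' 40
python3 - <<'E'
from h import *
p=capture("wrist"); np.save("/tmp/wrist19.npy",p,allow_pickle=True); cv2.imwrite("pics/w19.png",p["image"])
p=capture("scene"); cv2.imwrite("pics/s19.png",cv2.resize(p["image"][170:290,210:310],None,fx=5,fy=5,interpolation=cv2.INTER_CUBIC))
s=state(); print(s["eef_pos"].round(4),s["eef_rot"].round(4),s["contact_force"],s["finger_gap"]*.0854)
E
```

```text
clock: 35.95
eef_pos: [0.4102, 0.1102, 0.0324]
eef_rot: [-3.141, 0.002, -3.141]
contact_force: [-1.6, -0.5, 5.8]
finger_gap: 0.525
[0.4102 0.1102 0.0325] [-3.1415e+00  1.7000e-03 -3.1411e+00] [-1.10105468 -1.31031768  5.41254113] 0.04452042636397219
```

View pics/w19.png

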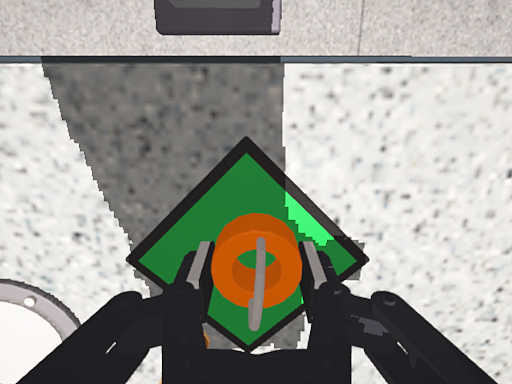

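View pics/s19.png

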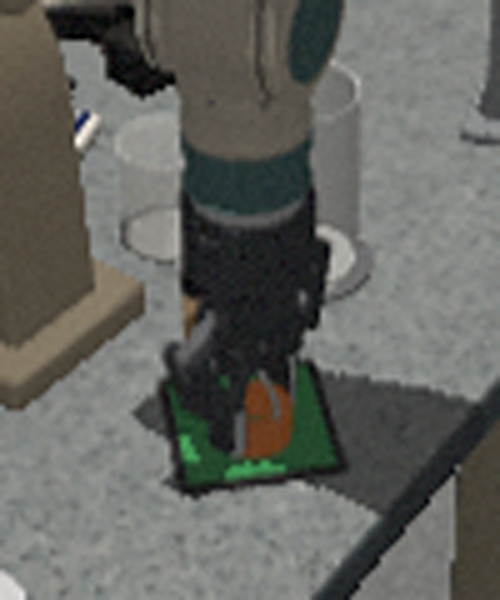

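The fingers are closed on the ring (gap 44.5 mm), and the ring sits centred between the pads at (256,260). Lifting slowly.

```bash
python3 -m jog '[[0,0,-0.004,0,0,0,0.03],[0,0,-0.006,0,0,0,0.03],[0,0,-0.012,0,0,0,0.03],[0,0,-0.02,0,0,0,0.03],[0,0,-0.02,0,0,0,0.03],[0,0,-0.02,0,0,0,0.03],[0,0,-0.02,0,0,0,0.03],[0,0,-0.01,0,0,0,0.03],[0,0,0,0,0,0,0.03],[0,0,0,0,0,0,0.03]]'
cat > fit.py <<'E'
from h import *
from scipy.optimize import least_squares
def ringmask(p,box=None):
    hsv=cv2.cvtColor(p["image"],cv2.COLOR_BGR2HSV); m=cv2.inRange(hsv,(3,110,60),(25,255,255))
    if box: 
        k=np.zeros_like(m); u0,u1,v0,v1=box; k[v0:v1,u0:u1]=m[v0:v1,u0:u1]; m=k
    return m
def hullpts(P,tilt=None):
    a=np.linspace(0,2*np.pi,60,endpoint=False)
    return a
E
python3 - <<'E'
from h import *
p=capture("wrist"); np.save("/tmp/wrist20.npy",p,allow_pickle=True); cv2.imwrite("pics/w20.png",p["image"])
p=capture("scene"); np.save("/tmp/scene20.npy",p,allow_pickle=True); cv2.imwrite("pics/s20.png",cv2.resize(p["image"][150:310,170:310],None,fx=4,fy=3.75,interpolation=cv2.INTER_CUBIC))
s=state(); print(s["eef_pos"].round(4),s["eef_rot"].round(4),s["contact_force"],s["finger_gap"]*.0854)
E
```

```text
clock: 37.05
eef_pos: [0.409, 0.1101, 0.1429]
eef_rot: [-3.142, -0.0, -3.141]
contact_force: [-0.7, 0.5, -1.5]
finger_gap: 0.524
[0.4083 0.1101 0.1422] [-3.1414e+00 -2.2000e-03 -3.1414e+00] [ 0.59133647 -0.00721898 -0.19435826] 0.04477395547624067
```

View pics/w20.png

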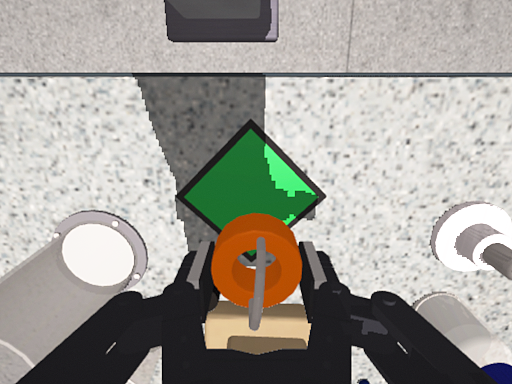

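View pics/s20.png

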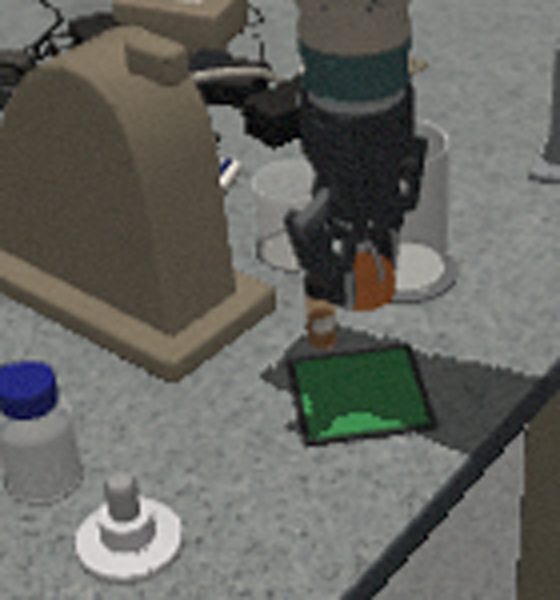

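```bash
cat > fit.py <<'E'
from h import *
from scipy.optimize import minimize
def fitring(p,tcp,foot,box,save=None,free_z=False):
    hsv=cv2.cvtColor(p["image"],cv2.COLOR_BGR2HSV); m=cv2.inRange(hsv,(3,150,50),(18,255,255))
    k=np.zeros_like(m);u0,u1,v0,v1=box;k[v0:v1,u0:u1]=m[v0:v1,u0:u1]
    k=cv2.morphologyEx(k,cv2.MORPH_OPEN,np.ones((3,3),np.uint8))
    hull=cv2.convexHull(np.vstack([c for c in cv2.findContours(k,0,1)[0] if cv2.contourArea(c)>20]))
    S=4
    T=np.zeros((384*S//S*S//S*1,512),np.uint8); cv2.fillConvexPoly(T,hull,1)
    a=np.linspace(0,2*np.pi,80,endpoint=False)
    def model(x):
        z=foot+(x[2] if free_z else 0)
        pts=[proj(p,[x[0]+.023*np.cos(t),x[1]+.023*np.sin(t),zz]) for t in a for zz in (z,z+.022)]
        M=np.zeros((384,512),np.uint8); cv2.fillConvexPoly(M,cv2.convexHull((np.array(pts,np.float32)*16).round().astype(np.int32)),1,shift=4); return M
    f=lambda x:float((model(x)!=T).sum())
    x0=[tcp[0],tcp[1]]+([0] if free_z else [])
    n=len(x0); sim=np.array([x0]+[[x0[j]+(.006 if i==j else -.002) for j in range(n)] for i in range(n)])
    r=minimize(f,x0,method="Nelder-Mead",options=dict(initial_simplex=sim,xatol=1e-5,fatol=.1))
    return r.x,r.fun,int(T.sum()),cv2.boundingRect(hull),cv2.boundingRect(model(r.x))
E
python3 - <<'E'
from fit import *
t=[.4083,.1101,.1422]
p=np.load("/tmp/wrist20.npy",allow_pickle=True).item()
for fz in(False,True):
    x,*o=fitring(p,t,.1422-.0285,(205,310,205,325),free_z=fz); print(x,np.round((x[:2]-t[:2])*1e3,2),o)
p=np.load("/tmp/wrist19.npy",allow_pickle=True).item(); t=[.4102,.1102]
for fz in(False,True):
    x,*o=fitring(p,t,.004,(205,310,205,325),free_z=fz); print(x,np.round((x[:2]-t[:2])*1e3,2),o)
p=np.load("/tmp/wrist18.npy",allow_pickle=True).item(); t=[.4091,.1098]
x,*o=fitring(p,t,.004,(215,300,180,270)); print(x,o)
E
```

```text
[0.40795744 0.11065192] [-0.34  0.55] [np.float64(431.0), 6981, (211, 213, 92, 95), (209, 211, 95, 99)]
[ 0.41110657  0.11063445 -0.00471125] [2.81 0.53] [np.float64(163.0), 6981, (211, 213, 92, 95), (211, 213, 91, 96)]
[0.40929557 0.11075683] [-0.9   0.56] [np.float64(493.0), 6988, (211, 213, 92, 95), (209, 211, 95, 100)]
[ 0.41229736  0.11079848 -0.00515626] [2.1 0.6] [np.float64(149.0), 6988, (211, 213, 92, 95), (211, 213, 91, 96)]
[0.41014982 0.110102  ] [np.float64(294.0), 3908, (222, 188, 69, 71), (221, 188, 71, 75)]
```

```bash
python3 -m jog '[[-0.002,0.01,0,0,0,0,0.03],[-0.005,0.02,0,0,0,0,0.03],[-0.006,0.025,0,0,0,0,0.03],[-0.006,0.025,0,0,0,0,0.03],[-0.006,0.025,0,0,0,0,0.03],[-0.006,0.025,0,0,0,0,0.03],[-0.006,0.025,0,0,0,0,0.03],[-0.005,0.022,0,0,0,0,0.03],[-0.004,0.02,0,0,0,0,0.03],[-0.002,0.01,0,0,0,0,0.03],[0,0,0,0,0,0,0.03],[0,0,0,0,0,0,0.03]]'
python3 - <<'E'
from h import *
for n in("wrist","scene","top"):
    p=capture(n); np.save(f"/tmp/{n}21.npy",p,allow_pickle=True); im=p["image"]
    if n=="wrist": im=cv2.resize(im[170:340,170:340],None,fx=3.5,fy=3.5,interpolation=cv2.INTER_CUBIC)
    if n=="scene": im=cv2.resize(im[200:320,150:260],None,fx=5,fy=5,interpolation=cv2.INTER_CUBIC)
    cv2.imwrite(f"pics/{n}21.png",im)
s=state(); print(s["eef_pos"].round(4),s["eef_rot"].round(4),s["contact_force"],s["finger_gap"]*.0854)
E
```

```text
clock: 38.35
eef_pos: [0.4566, 0.3168, 0.1427]
eef_rot: [-3.14, -0.001, -3.141]
contact_force: [-0.4, -0.3, -0.5]
finger_gap: 0.521
[0.4569 0.3163 0.1431] [-3.1410e+00 -7.0000e-04  3.1408e+00] [-0.43426199 -0.33222804  0.16087313] 0.0444291153928979
```

View pics/wrist21.png

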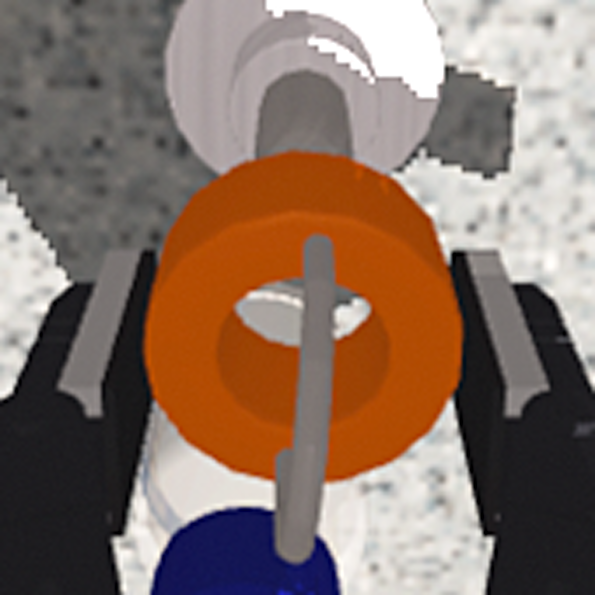

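View pics/scene21.png

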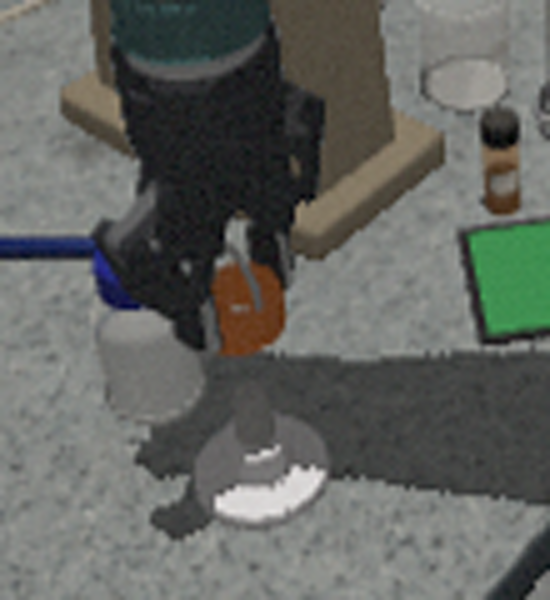

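```bash
python3 - <<'E'
from h import *
p=np.load("/tmp/top16.npy",allow_pickle=True).item(); im=p["image"][200:235,125:160]
cv2.imwrite("pics/tp.png",cv2.resize(im,None,fx=16,fy=16,interpolation=cv2.INTER_CUBIC))
p=np.load("/tmp/wrist17.npy",allow_pickle=True).item(); im=p["image"][165:235,380:460]
cv2.imwrite("pics/wp.png",cv2.resize(im,None,fx=8,fy=8,interpolation=cv2.INTER_CUBIC))
E
```

```text
(no output)
```

View pics/tp.png

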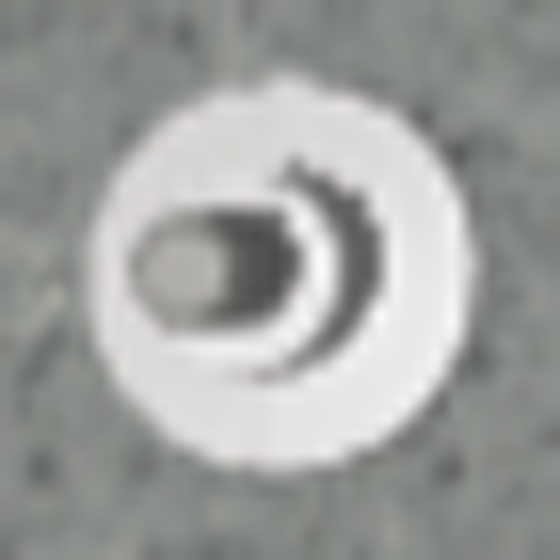

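View pics/wp.png

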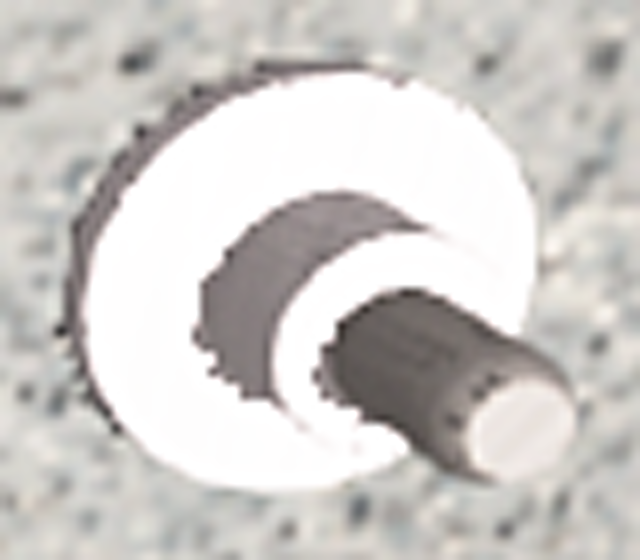

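```bash
python3 - <<'E'
from h import *
p=np.load("/tmp/top16.npy",allow_pickle=True).item()
g=lambda x,y,z:onz(p,(125+(x+.5)/16-.5,200+(y+.5)/16-.5),z).round(4)
print("top foot",g(281,275,.011),"tip",g(185,269,.066))
w=np.load("/tmp/wrist17.npy",allow_pickle=True).item()
k=lambda x,y,z:onz(w,(380+(x+.5)/8-.5,165+(y+.5)/8-.5),z).round(4)
print("wrist foot",k(310,280,.012),"tip",k(522,427,.066))
C=[.456,.317]
a=np.linspace(0,2*np.pi,60)
for nm,pp,f in(("top",p,lambda q:((q-[125,200]+.5)*16-.5)),("w17",w,lambda q:((q-[380,165]+.5)*8-.5))):
  for r,z in((.036,.012),(.018,.035)):
    q=np.array([f(proj(pp,[C[0]+r*np.cos(t),C[1]+r*np.sin(t),z])) for t in a]); print(nm,r,q.min(0).round(),q.max(0).round())
v=np.load("/tmp/wrist21.npy",allow_pickle=True).item()
q=np.array([(proj(v,[C[0]+.036*np.cos(t),C[1]+.036*np.sin(t),.012])-[170,170]+.5)*3.5-.5 for t in a]); print("w21 foot",q.min(0).round(),q.max(0).round())
cv2.imwrite("pics/w21f.png",cv2.resize(v["image"][130:230,200:310],None,fx=6,fy=6,interpolation=cv2.INTER_CUBIC))
q=np.array([(proj(v,[C[0]+.036*np.cos(t),C[1]+.036*np.sin(t),.012])-[200,130]+.5)*6-.5 for t in a]); print("w21f foot",q.min(0).round(),q.max(0).round())
q=np.array([(proj(v,[C[0]+.018*np.cos(t),C[1]+.018*np.sin(t),.035])-[200,130]+.5)*6-.5 for t in a]); print("w21f shoulder",q.min(0).round(),q.max(0).round())
q=np.array([(proj(v,[C[0]+.0105*np.cos(t),C[1]+.0105*np.sin(t),.035])-[200,130]+.5)*6-.5 for t in a]); print("w21f spbase",q.min(0).round(),q.max(0).round())
E
```

```text
top foot [0.4565 0.3175 0.011 ] tip [0.457  0.3178 0.066 ]
wrist foot [0.4545 0.3155 0.012 ] tip [0.4562 0.3172 0.066 ]
top 0.036 [85. 80.] [479. 476.]
top 0.018 [143. 175.] [344. 378.]
w17 0.036 [91. 72.] [547. 493.]
w17 0.018 [276. 230.] [519. 451.]
w21 foot [161. -65.] [445. 204.]
w21f foot [ 96. 128.] [583. 590.]
w21f shoulder [206. 296.] [471. 545.]
w21f spbase [261. 350.] [416. 495.]
```

View pics/w21f.png

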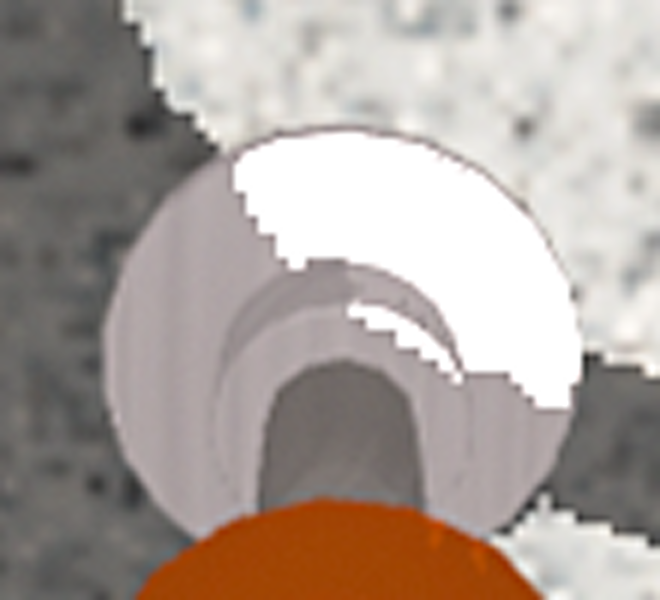

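```bash
python3 -m jog '[[-0.0003,0.0004,0.01,0,0,0,0.03],[0,0,0.01,0,0,0,0.03],[0,0,0.01,0,0,0,0.03],[0,0,0.008,0,0,0,0.03],[0,0,0,0,0,0,0.03],[0,0,0,0,0,0,0.03]]'
python3 - <<'E'
from h import *
for n in("wrist","scene"):
    p=capture(n); np.save(f"/tmp/{n}22.npy",p,allow_pickle=True); im=p["image"]
    if n=="wrist": im=cv2.resize(im[190:340,170:340],None,fx=4,fy=4,interpolation=cv2.INTER_CUBIC)
    if n=="scene": im=cv2.resize(im[220:320,160:250],None,fx=6,fy=6,interpolation=cv2.INTER_CUBIC)
    cv2.imwrite(f"pics/{n}22.png",im)
s=state(); print(s["eef_pos"].round(4),s["eef_rot"].round(4),s["contact_force"],s["finger_gap"]*.0854)
# project predicted points
for n,o,f in(("wrist",(170,190),4),("scene",(160,220),6)):
    p=np.load(f"/tmp/{n}22.npy",allow_pickle=True).item()
    h=lambda X:(((proj(p,X)-np.array(o)+.5)*f-.5).round()).tolist()
    print(n,"tip",h([.4568,.3173,.066]),"tip edges",h([.4568,.3173-.008,.066]),h([.4568,.3173+.008,.066]),h([.4568-.008,.3173,.066]),h([.4568+.008,.3173,.066]))
E
```

```text
clock: 39.1
eef_pos: [0.4573, 0.3174, 0.1048]
eef_rot: [-3.141, -0.001, -3.141]
contact_force: [0.4, 0.1, -0.3]
finger_gap: 0.524
[0.4579 0.3178 0.1056] [ 3.1412e+00  7.0000e-04 -3.1413e+00] [ 0.8666553   0.70369241 -0.67054358] 0.044277878222995955
wrist tip [342.0, 205.0] tip edges [288.0, 205.0] [396.0, 205.0] [342.0, 156.0] [342.0, 253.0]
scene tip [239.0, 350.0] tip edges [251.0, 338.0] [226.0, 362.0] [252.0, 358.0] [225.0, 342.0]
```

View pics/wrist22.png

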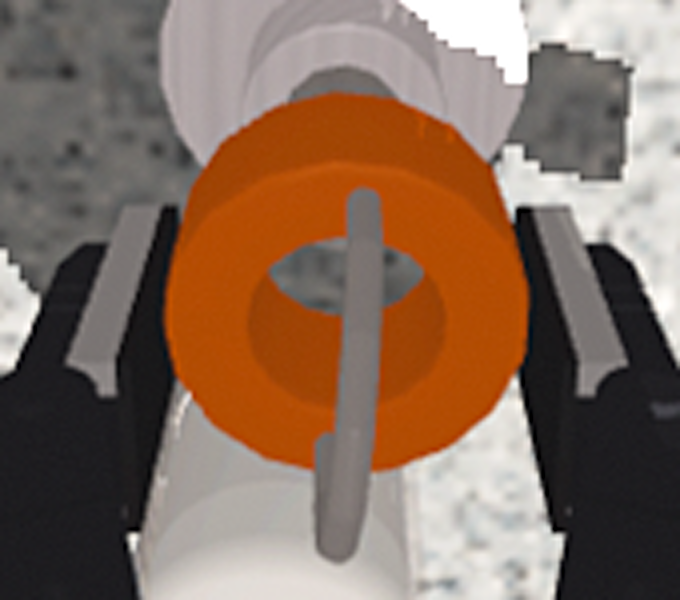

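View pics/scene22.png

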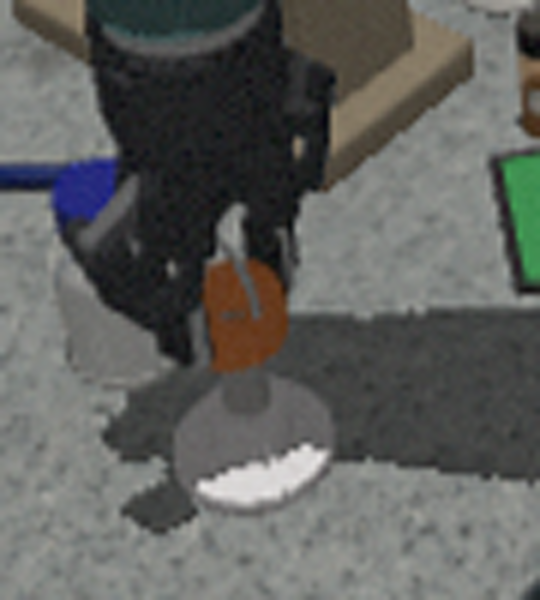

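```bash
python3 -m jog '[[0.0004,-0.0004,0.004,0,0,0,0.03],[0,0,0.004,0,0,0,0.03],[0,0,0.003,0,0,0,0.03],[0,0,0.003,0,0,0,0.03],[0,0,0,0,0,0,0.03]]'; python3 -m jog '[[0,0,0.003,0,0,0,0.03],[0,0,0.003,0,0,0,0.03],[0,0,0,0,0,0,0.03]]'
python3 - <<'E'
from h import *
for n in("wrist",):
    p=capture(n); np.save(f"/tmp/{n}23.npy",p,allow_pickle=True); im=p["image"]
    im=cv2.resize(im[190:340,170:340],None,fx=4,fy=4,interpolation=cv2.INTER_CUBIC)
    cv2.imwrite(f"pics/{n}23.png",im)
s=state(); print(s["eef_pos"].round(4),s["eef_rot"].round(4),s["contact_force"],s["finger_gap"]*.0854)
E
```

```text
clock: 39.7
eef_pos: [0.4567, 0.3169, 0.0907]
eef_rot: [-3.141, -0.001, -3.141]
contact_force: [0.2, -0.3, -1.7]
finger_gap: 0.52
clock: 40.0
eef_pos: [0.4568, 0.317, 0.0848]
eef_rot: [-3.141, -0.001, -3.141]
contact_force: [0.9, 0.3, -1.7]
finger_gap: 0.525
[0.457  0.3171 0.085 ] [-3.1413e+00 -5.0000e-04 -3.1414e+00] [-0.03417776  0.79603322 -1.48792609] 0.044670182901500564
```

View pics/wrist23.png

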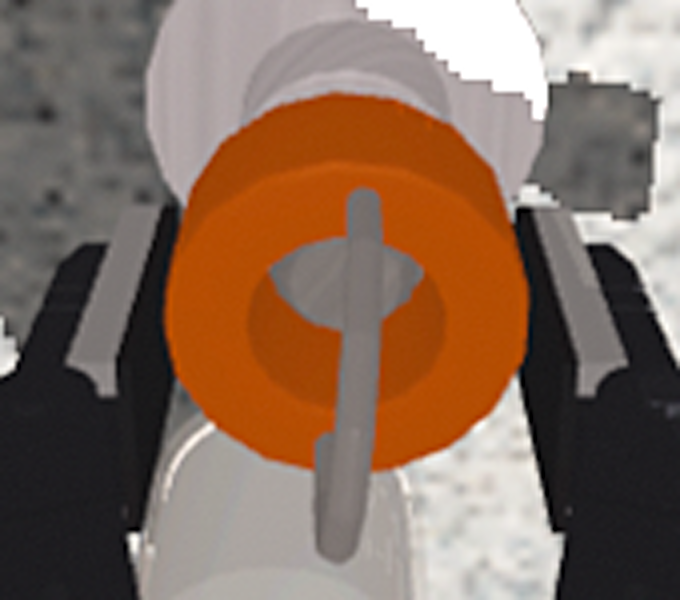

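The spindle is inside the bore at about (347,280) in the crop with no contact force. Continuing down.

```bash
python3 -m jog '[[0,0,0.003,0,0,0,0.03],[0,0,0.003,0,0,0,0.03],[0,0,0.003,0,0,0,0.03],[0,0,0,0,0,0,0.03]]'; python3 -m jog '[[0,0,0.003,0,0,0,0.03],[0,0,0.003,0,0,0,0.03],[0,0,0.0025,0,0,0,0.03],[0,0,0.002,0,0,0,0.03],[0,0,0,0,0,0,0.03]]';  python3 -m jog '[[0,0,0.001,0,0,0,0.03],[0,0,0.001,0,0,0,0.03],[0,0,0,0,0,0,0.03]]'
python3 - <<'E'
from h import *
for n in("wrist","scene"):
    p=capture(n); np.save(f"/tmp/{n}24.npy",p,allow_pickle=True); im=p["image"]
    if n=="wrist": im=cv2.resize(im[190:340,170:340],None,fx=4,fy=4,interpolation=cv2.INTER_CUBIC)
    if n=="scene": im=cv2.resize(im[220:320,160:250],None,fx=6,fy=6,interpolation=cv2.INTER_CUBIC)
    cv2.imwrite(f"pics/{n}24.png",im)
s=state(); print(s["eef_pos"].round(4),s["eef_rot"].round(4),s["contact_force"],s["finger_gap"]*.0854)
E
```

```text
clock: 40.45
eef_pos: [0.4567, 0.3169, 0.0757]
eef_rot: [-3.141, -0.001, -3.141]
contact_force: [1.0, 0.4, -0.4]
finger_gap: 0.521
clock: 40.95
eef_pos: [0.4569, 0.317, 0.0654]
eef_rot: [-3.141, -0.001, -3.141]
contact_force: [0.5, 0.2, -0.2]
finger_gap: 0.521
clock: 41.25
eef_pos: [0.4571, 0.3172, 0.0637]
eef_rot: [-3.142, -0.0, -3.141]
contact_force: [0.7, 0.3, -0.3]
finger_gap: 0.524
[0.4572 0.3172 0.0638] [ 3.1416e+00  1.0000e-04 -3.1414e+00] [ 0.28002168  0.04015769 -1.08325531] 0.044661904360608386
```

View pics/wrist24.png

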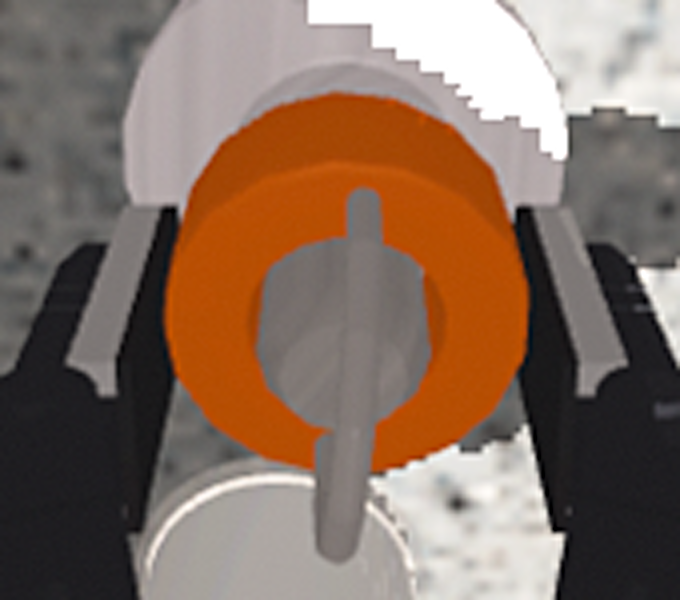

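View pics/scene24.png

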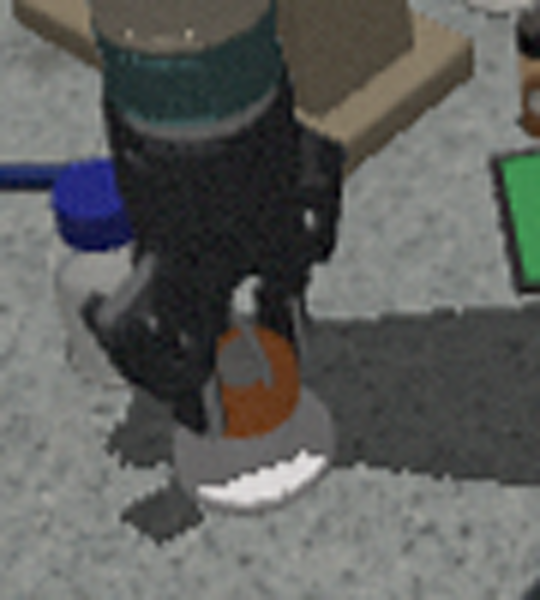

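```bash
for i in 1; do python3 -m jog '[[0,0,0.001,0,0,0,0.03],[0,0,0,0,0,0,0.03]]'; python3 -m jog '[[0,0,0.001,0,0,0,0.03],[0,0,0,0,0,0,0.03]]'; done
```

```text
clock: 41.55
eef_pos: [0.4574, 0.3173, 0.0635]
eef_rot: [3.141, 0.0, -3.141]
contact_force: [-1.1, -1.7, 4.2]
finger_gap: 0.524
clock: 41.75
eef_pos: [0.4574, 0.3173, 0.0635]
eef_rot: [3.141, 0.0, -3.141]
contact_force: [-3.2, -1.7, 11.1]
finger_gap: 0.524
```

The force rises to 11 N at TCP z 0.0635, exactly the predicted seated height. Releasing and retreating straight up.

```bash
python3 -m jog '[[0,0,-0.001,0,0,0,0.03],[0,0,0,0,0,0,0.055],[0,0,0,0,0,0,0.07],[0,0,0,0,0,0,0.085],[0,0,0,0,0,0,0.085],[0,0,-0.008,0,0,0,0.085],[0,0,-0.015,0,0,0,0.085],[0,0,-0.02,0,0,0,0.085],[0,0,-0.03,0,0,0,0.085],[0,0,-0.03,0,0,0,0.085],[0,0,-0.03,0,0,0,0.085],[0,0,-0.03,0,0,0,0.085]]'
python3 -m jog '[[0.01,-0.03,-0.03,0,0,0,0.085],[0.01,-0.04,-0.02,0,0,0,0.085],[0,-0.04,0,0,0,0,0.085],[0,-0.04,0,0,0,0,0.085],[0,-0.02,0,0,0,0,0.085],[0,0,0,0,0,0,0.085]]'
python3 - <<'E'
from h import *
for n in("wrist","scene","top"):
    p=capture(n); np.save(f"/tmp/{n}25.npy",p,allow_pickle=True); im=p["image"]
    if n=="scene": im=cv2.resize(im[120:320,150:360],None,fx=3.6,fy=3,interpolation=cv2.INTER_CUBIC)
    if n=="top": im=cv2.resize(im[150:290,100:400],None,fx=2.66,fy=2.66,interpolation=cv2.INTER_CUBIC)
    cv2.imwrite(f"pics/{n}25.png",im)
s=state(); print(s["eef_pos"].round(4),s["contact_force"])
E
```

```text
clock: 42.95
eef_pos: [0.4571, 0.3171, 0.2277]
eef_rot: [3.141, 0.001, -3.141]
contact_force: [0.9, 0.2, 0.2]
finger_gap: 0.999
clock: 43.55
eef_pos: [0.437, 0.1452, 0.2765]
eef_rot: [-3.141, 0.001, 3.138]
contact_force: [-1.1, -0.1, -0.1]
finger_gap: 0.997
[0.4373 0.1476 0.2761] [ 0.27535821  0.64080353 -0.14444935]
```

View pics/scene25.png

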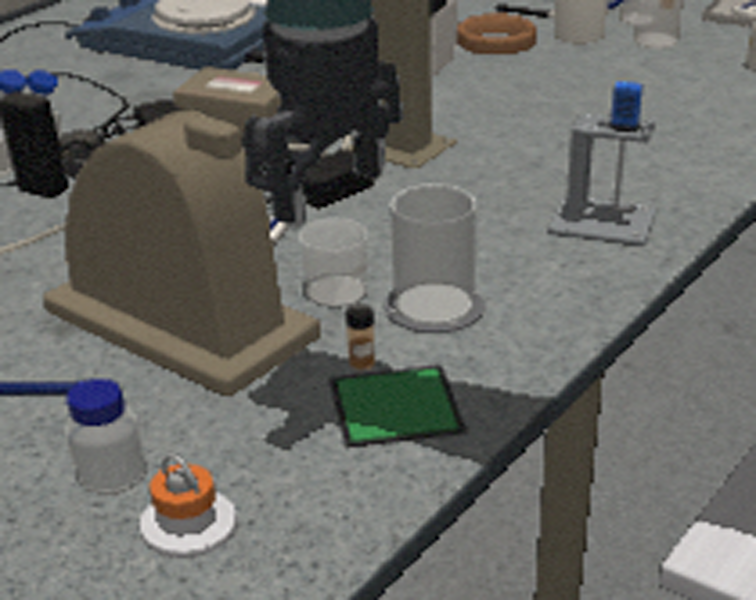

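View pics/top25.png

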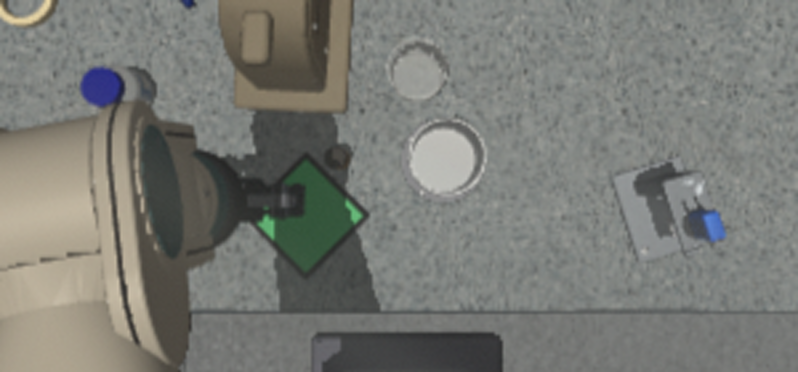

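View pics/wrist25.png

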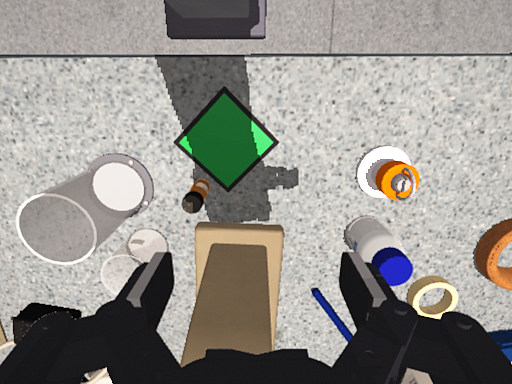

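The collar sits level on the shoulder at (183,490) in the scene crop. The hook hangs in the fork at (627,110), and the vial, bottle and beaker stand where they were. The arm is clear, so I'm handing in.

```bash
python3 -m jog '[[0,0,0,0,0,0,0.085],[0,0,0,0,0,0,0.085]]'; python3 - <<'E'
from h import *
print(close_job())
E
```

```text
clock: 43.9
eef_pos: [0.4372, 0.148, 0.2758]
eef_rot: [3.141, -0.0, -3.14]
contact_force: [0.5, 0.6, 0.2]
finger_gap: 0.993
the job is handed in; nothing more can be done
None
```

The job is handed in at 43.9 s of the 72 s allowed; no verdict came back. I hooked the collar out of the cylinder by its bail, set it upright on the pad about 10 mm from the pad's centre, and hung the hook back in its fork. I then gripped the collar by its ring and lowered it over the spindle onto the shoulder.

- **Seating:** contact built to 11 N at TCP z 0.0635 m, exactly the height predicted for the ring resting on the shoulder. I then released it and backed straight up.
- **Last pictures:** the collar sits level on the shoulder, the hook hangs upright in the fork, and the vial, bottle and beaker look unmoved. I judged these by eye and did not re-measure the final positions.
- **Robot:** it stood clear of everything, with force readings at noise level.
- **Disagreements:** the trained networks' marks for the collar inside the cylinder differed by up to several centimetres between cameras, so I used fits in the top and wrist pictures instead; these agreed to about 2 mm. One scene-camera estimate of the cylinder rim was about 1–2 cm off, and I discarded it.

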